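# Close and clip the sample box

## Task

Put the lid on the sample box so that it sits flush on the rim, then fold its four hinged flaps down one by one and press each in at its lower edge until it snaps under the rim. The box yields on soft feet, so push till you feel each flap click, but gently: more than about 15 N cracks a flap. Leave the box closed with nothing around it disturbed.

Things in the scene. Friction and masses are not known exactly. Their poses are not given: they have to be found in the camera images.
- box: open white plastic sample box, two tubes inside, 84 x 112 mm over the 4 mm walls (long side along own y), 60 mm high, on soft feet on a fixed plate: pushed sideways it gives about 0.5 mm per newton (7.5 mm at most) and comes back; downward it is firm. A rim bead sticks out 11 mm all round, 1.5 to 6.5 mm below the rim. Origin: centre of the underside, z up
- rim (a point): centre of the box's mouth at rim height, 60 mm above the box's origin; axes as the box. When the lid is home its origin lies here
- lid: grey plastic lid, plate 100 x 128 x 8 mm (long side along own y), about 0.4 kg, right way up on the bench at first. Origin: centre of the face that lies on the box rim, z up. A plug 74 x 102 mm with rounded edges reaches 12 mm below and fits the mouth with 1.2 mm play a side. Fits either way round (half a turn). Four flaps stand out, one in the middle of each side
- lid_grip (a point): middle of the grip bar on top of the lid, 27 mm above the lid's origin; the bar is 16 mm wide (lid's x), 56 mm long (lid's y) and reaches from 8 to 39 mm above the lid's origin
- flap_xp (a joint): hinge of the flap on the lid's own +x side; its level axis runs along that side, in the lid frame at x = +51.5 mm and 6 mm above the lid's origin. 0 = leaf hangs straight down beside the box (clipped: -0.1 to 0.15), 1.57 = leaf stands straight out, level. A light spring (about 1 N at the leaf's edge) pushes it out to about 1.5
- leaf_xp: leaf of the +x flap, 40 mm wide, 3 mm thick; origin on the hinge axis, mid-width. Folded, it reaches 26 mm below the axis, outer face 5 mm outward of it; own x = outward, z = up, y along the hinge. A bead inside it, 12 mm below the hinge, must ride over the box's rim bead and snap under it: joint at about 0.3, some 3 to 10 N at the lower edge
- flap_xn (a joint): hinge of the flap on the lid's own -x side; its level axis runs along that side, in the lid frame at x = -51.5 mm and 6 mm above the lid's origin. 0 = leaf hangs straight down beside the box (clipped: -0.1 to 0.15), 1.57 = leaf stands straight out, level. A light spring (about 1 N at the leaf's edge) pushes it out to about 1.5
- leaf_xn: leaf of the -x flap, 40 mm wide, 3 mm thick; origin on the hinge axis, mid-width. Folded, it reaches 26 mm below the axis, outer face 5 mm outward of it; own x = outward, z = up, y along the hinge. A bead inside it, 12 mm below the hinge, must ride over the box's rim bead and snap under it: joint at about 0.3, some 3 to 10 N at the lower edge
- flap_yp (a joint): hinge of the flap on the lid's own +y side; its level axis runs along that side, in the lid frame at y = +65.5 mm and 6 mm above the lid's origin. 0 = leaf hangs straight down beside the box (clipped: -0.1 to 0.15), 1.57 = leaf stands straight out, level. A light spring (about 1 N at the leaf's edge) pushes it out to about 1.5
- leaf_yp: leaf of the +y flap, 40 mm wide, 3 mm thick; origin on the hinge axis, mid-width. Folded, it reaches 26 mm below the axis, outer face 5 mm outward of it; own x = outward, z = up, y along the hinge. A bead inside it, 12 mm below the hinge, must ride over the box's rim bead and snap under it: joint at about 0.3, some 3 to 10 N at the lower edge
- flap_yn (a joint): hinge of the flap on the lid's own -y side; its level axis runs along that side, in the lid frame at y = -65.5 mm and 6 mm above the lid's origin. 0 = leaf hangs straight down beside the box (clipped: -0.1 to 0.15), 1.57 = leaf stands straight out, level. A light spring (about 1 N at the leaf's edge) pushes it out to about 1.5
- leaf_yn: leaf of the -y flap, 40 mm wide, 3 mm thick; origin on the hinge axis, mid-width. Folded, it reaches 26 mm below the axis, outer face 5 mm outward of it; own x = outward, z = up, y along the hinge. A bead inside it, 12 mm below the hinge, must ride over the box's rim bead and snap under it: joint at about 0.3, some 3 to 10 N at the lower edge
- petri: bystander: round clear petri dish, 89 mm across, 16 mm high, loose; origin under its centre
- small_bottle: bystander: small amber bottle with an orange cap, 25 mm across, 50 mm high, loose; origin under its centre
- marker: bystander: white marker pen with a red cap lying on the bench, 135 mm long along its own y, 17 mm thick, loose; origin under its centre

How it is judged:
By the outcome, as a careful person would: the job done as asked, in the order asked, and still so for the second after the job is handed in, with the robot touching nothing.
It also fails if it takes over 72 s, if anything falls off the work surface, if the arm or the gripper's body presses on something with over 40 N, if the wrist force passes 120 N, or if a joint passes its speed limit or range.

## Robot

A 6-joint arm with a two-finger parallel gripper is mounted at the origin on a cart in front of the work surface, level with it; the furniture and walls round the work are solid. World frame = base frame: x ahead of the robot, y to its left, z up, the work surface at z = 0. Lengths are in mm, angles in rad, forces in N, time in s.
With the tool pointing down it reaches from about 425 to 925 mm from the base axis. Payload 12.5 kg.
Tool frame: the origin (TCP) lies at the very end of the fingers, on their centre line; the grasp point (between the pads) lies 19 mm behind it (ctrl.hold_point_z is the distance from the TCP to the grasp point, in mm); z points along the fingers, y is the direction in which the jaws open and shut (so a half turn about z gives the same grasp; the last joint's range is limited). The gripper opens to 85 mm and grips with 20 to 120 N. Pads are 22 mm wide; open, the fingers measure 114 mm over their backs; the gripper's body (76 mm by 85 mm) begins 54 mm behind the grasp point. The pads swing forward as they close: fully open they stand 13 mm farther back than shut.
Start: joints at [1.115, 0.491, 1.559, -0, 1.092, -0.106], TCP at [214.179, 587.176, 198.527] pointing down, gripper open.
Joint ranges: [-3.1, 3.1], [-0.84, 2.19], [0.05, 2.79], [-1.13, 4.28], [0.06, 2.93], [-2.69, 2.69]. Speed limits (rad/s): [2.22, 2.22, 2.79, 3.14, 3.14, 3.14].

## Interface

Orientations are given as a 3x3 rotation matrix whose columns are the frame's x, y, z axes.
In Python, from plant import ctrl, viewer gives the robot as it stands. The module is installed in compiled form; this text tells all that it offers.
- The arm moves only by the tool arm_command, never from a script. Its argument "targets" is a list of rows, each a list of 3 entries, a list of its own where there are three numbers: the shift along the world's x, y, z in mm, then the turn, a rotation vector about the world's x, y, z in rad, then the opening, from 0 (shut) to 1 (fully open). In form: [[[x, y, z], [wx, wy, wz], claw], ...]. A call has exactly 10 rows; each row is the pose to reach, as a shift and turn from the pose commanded when the call began; what a row does not reach only later rows make up. A row lasts 1/12 s, in which the tool goes at most 41.7 mm and 7.16 degrees, less where a joint would pass 70% of its speed; a pose out of reach is approached as far as the arm can. A call with a gripper value outside its range is refused whole. The fingers move at their own pace and stop on an object; "grip_force" is the grip in N (left out, the last holds). Time passes only in rows, so rows that repeat a pose let the fingers close, or fill a call up. It gives the time, the measured TCP pose, the force and the opening at its end, in the units of the state.
- ctrl.get_state(): the state, without advancing time (a new reading comes with each control period).
- viewer.capture(name): name is "scene" or "top" or "wrist"; returns a dict with "frame" (420x560x3 uint8, red, green, blue), "fx", "fy", "cx", "cy" (pixels), "pose" (4x4, takes a point from camera to world coordinates). Camera axes: x right, y down, z forward; pixel columns grow to the right and rows downward; lengths in mm; the calibration is good to about 2 mm. A picture is of the moment at which its call begins. There is no depth.
- ctrl.close_job(): hands the job in, once; it reports no verdict.
The state is a dict: "t": time; "joints": joint angles; "joint_velocities": joint speeds; "tau": joint torques, N m; "position": TCP position; "eef_rot": TCP orientation; "contact_force": force on the tool from outside, world axes, zero at the start; "ft_torque": the same for the moment, N m; "gripper_width": opening from 0.0 (shut) to 1.0 (fully open).
Only numpy, scipy, OpenCV 4.12 (cv2) and the standard library are available. Lean on these libraries where they do the work, as an engineer would, in place of code of your own. Each camera call takes 0.05 s, during which the arm holds its last target.

## Working session

There is one attempt and no reset: what is moved stays moved. The work goes in short steps, Python scripts to look and compute and a tool call to move; the robot and the scene stay as the last step left them, time stands still between calls to the robot, and variables do not carry over. Pictures are saved under pics/ and viewed, and the job is handed in when it is done.

Besides the shell and the picture viewer there is one more tool, called as name([rows], argument=value, ...), one row to a line, values as JSON. arm_command: Moves the arm, as the interface text tells. Its arguments: {"type":"object","properties":{"targets":{"type":"array","items":{"type":"array"}},"grip_force":{"type":"number"}},"required":["targets"]}

```bash
mkdir -p pics; cat > h.py <<'E'
import numpy as np, cv2
from plant import ctrl, viewer
def snap(n,f):
    c=viewer.capture(n); cv2.imwrite('pics/'+f+'.png',c['frame'][:,:,::-1]); np.savez('pics/'+f+'.npz',**{k:c[k] for k in('fx','fy','cx','cy','pose')}); return c
def ray(f,u,v,z):
    c=np.load('pics/'+f+'.npz'); P=c['pose']; d=P[:3,:3]@np.array([(u-c['cx'])/c['fx'],(v-c['cy'])/c['fy'],1]); o=P[:3,3]; return o+d*(z-o[2])/d[2]
def proj(f,p):
    c=np.load('pics/'+f+'.npz'); P=c['pose']; q=P[:3,:3].T@(np.array(p)-P[:3,3]); return np.array([c['cx']+c['fx']*q[0]/q[2],c['cy']+c['fy']*q[1]/q[2]])
E
python3 - <<'E'
from h import *
np.set_printoptions(precision=3,suppress=True)
for n in('scene','top','wrist'):
    c=snap(n,n+'0'); print(n,c['fx'],c['cx'],c['cy'],c['pose'])
s=ctrl.get_state(); print(s); print(ctrl.hold_point_z)
E
```

```text
scene 401.8539028978494 277.79756210091074 206.06152552112272 [[ -0.502  -0.516   0.694 -44.36 ]
 [ -0.865   0.31   -0.395 411.778]
 [ -0.011  -0.799  -0.602 587.119]
 [  0.      0.      0.      1.   ]]
top 419.1343093984803 279.9575641798208 215.7149629092364 [[ -0.018  -0.97    0.242 321.418]
 [ -1.      0.018  -0.001  87.358]
 [ -0.004  -0.242  -0.97  935.894]
 [  0.      0.      0.      1.   ]]
wrist 321.87839254525124 274.20305864281744 207.96149243331837 [[  0.342   0.902   0.262 146.55 ]
 [  0.94   -0.328  -0.096 611.543]
 [ -0.001   0.279  -0.96  373.692]
 [  0.      0.      0.      1.   ]]
{'t': 0.15, 'joints': array([ 1.115,  0.491,  1.559,  0.   ,  1.092, -0.106]), 'joint_velocities': array([ 0.   , -0.002, -0.001,  0.   , -0.002, -0.002]), 'tau': array([  0.002, -61.871, -26.169,  -0.   ,   0.003,   0.   ]), 'position': array([214.078, 586.981, 198.075]), 'eef_rot': array([[-0.939,  0.343, -0.   ],
       [ 0.343,  0.939, -0.001],
       [ 0.   , -0.001, -1.   ]]), 'contact_force': array([ 0.561, -0.207,  0.346]), 'ft_torque': array([-0.013,  0.006, -0.012]), 'gripper_width': 1.002007741724231}
18.700000000000003
```

View pics/scene0.png

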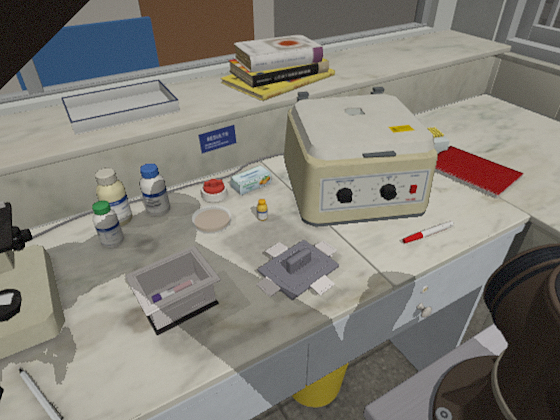

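View pics/top0.png

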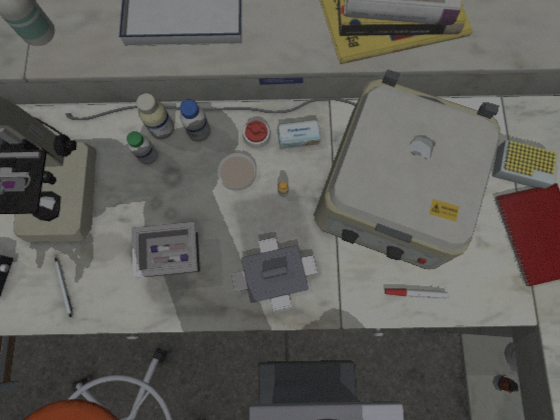

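View pics/wrist0.png

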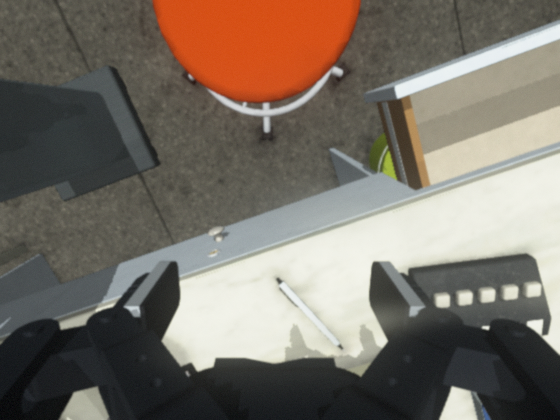

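The scene view shows the box at about (174,287), the lid at (298,265), the petri dish at (211,219) and the bottle at (262,209). In the top view the box is at about (166,250) and the lid at (275,272). I'll zoom in next.

```bash
python3 - <<'E'
from h import *
im=cv2.imread('pics/top0.png'); c=im[205:325,115:335]; c=cv2.resize(c,None,fx=3.6,fy=3.6,interpolation=cv2.INTER_CUBIC)
c=cv2.convertScaleAbs(c,alpha=1.6,beta=10)
for x in range(120,335,20): cv2.putText(c,str(x),(int((x-115)*3.6),10),0,.35,(0,0,255));cv2.line(c,(int((x-115)*3.6),12),(int((x-115)*3.6),18),(0,0,255))
for y in range(210,325,20): cv2.putText(c,str(y),(0,int((y-205)*3.6)),0,.35,(0,0,255))
cv2.imwrite('pics/top0c.png',c)
im=cv2.imread('pics/scene0.png'); c=im[225:340,115:350]; c=cv2.resize(c,None,fx=3.4,fy=3.4,interpolation=cv2.INTER_CUBIC)
cv2.imwrite('pics/scene0c.png',cv2.convertScaleAbs(c,alpha=1.5,beta=10))
for u,v in((166,250),(275,272)):
  print(ray('top0',u,v,0),ray('top0',u,v,60))
E
```

```text
[479.69545678 345.45462805   0.        ] [469.54828222 328.9080652   60.        ]
[425.61716919 100.15673186   0.        ] [418.9369454   99.33617973  60.        ]
```

View pics/top0c.png

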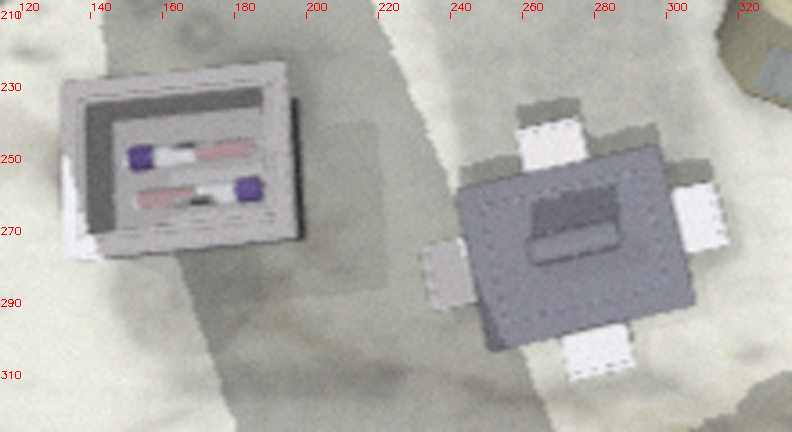

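View pics/scene0c.png

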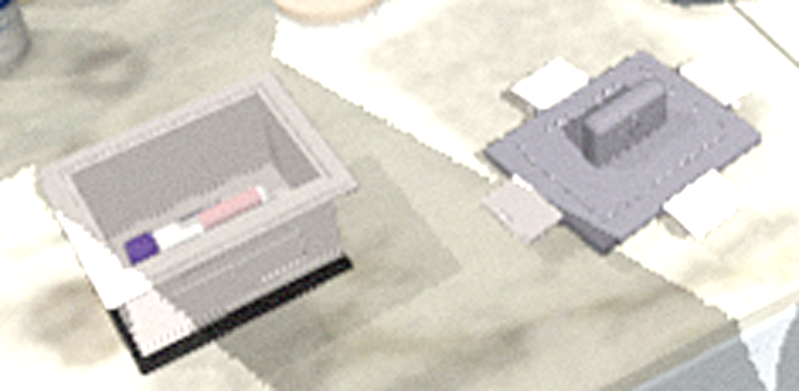

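```bash
python3 - <<'E'
from h import *
from scipy.optimize import least_squares
g=lambda p,s,o:[np.array(q)/s+o for q in p]
lt=g([(458,186),(660,148),(694,303),(490,350)],3.6,(115,205))
ls=g([(486,152),(640,55),(761,135),(612,250)],3.4,(115,225))
# box bead outer corners (z top ~58.5)
bt=g([(62,83),(284,61),(302,240)],3.6,(115,205))
bs=g([(38,178),(272,75),(357,188),(112,308)],3.4,(115,225))
def corners(p,hx,hy,z,n):
    x,y,t=p; R=np.array([[np.cos(t),-np.sin(t)],[np.sin(t),np.cos(t)]])
    # order: far-left, far-right, near-right, near-left
    return [np.r_[R@np.array(q)+[x,y],z] for q in [(hx,hy),(hx,-hy),(-hx,-hy),(-hx,hy)]][:n]
np.set_printoptions(precision=2,suppress=True)
def fit(hx,hy,top,sc,x0,freez,pert):
    def f(p):
        z=p[3] if freez is None else freez
        r=[]
        if top: r+= [proj('top0',c)-o for c,o in zip(corners(p,hx,hy,z,4),top)]
        if sc:
            # scene order far-left? given as left,top,right,bottom
            r+= [proj('scene0',c)-o for c,o in zip(corners(p,hx,hy,z,4),sc)]
        return np.ravel(r)
    s=least_squares(f,x0); return s.x,f(s.x)
print(fit(50,64,lt,None,[425,100,.2],20,0))
print(fit(50,64,lt,ls,[425,100,.2,20],None,0))
print(fit(53,67,bt,None,[470,330,.1],60,0))
print(fit(53,67,bt,bs,[470,330,.1,60],None,0))
E
```

```text
(array([420.77, 100.15,   0.19]), array([-0.43,  0.21,  0.32, -1.05,  0.87,  0.7 , -0.75,  0.06]))Traceback (most recent call last):
  File "<stdin>", line 25, in <module>
  File "<stdin>", line 23, in fit
    return func(*args, **kwargs)
    vector_fun = VectorFunction(
        fun_wrapped,
    ...<6 lines>...
        workers=workers
    )
    self._update_fun()
    ~~~~~~~~~~~~~~~~^^
    self.f = self.fun_wrapped(xp_copy(self.x))
             ~~~~~~~~~~~~~~~~^^^^^^^^^^^^^^^^^
    return np.atleast_1d(self.fun(x))
                         ~~~~~~~~^^^
    return self.f(x, *self.args, **self.kwargs)
           ~~~~~~^^^^^^^^^^^^^^^^^^^^^^^^^^^^^^
  File "<stdin>", line 18, in f
  File "<stdin>", line 10, in corners
ValueError: too many values to unpack (expected 3)
```

```bash
cat >> h.py <<'E'
from scipy.optimize import least_squares
def corners(p,hx,hy,z):
    x,y,t=p[:3]; R=np.array([[np.cos(t),-np.sin(t)],[np.sin(t),np.cos(t)]])
    return [np.r_[R@np.array(q)+[x,y],z] for q in [(hx,hy),(hx,-hy),(-hx,-hy),(-hx,hy)]]
def fit(hx,hy,obs,x0,z=None):
    # obs: list of (picname, [4 px or None])
    def f(p):
        zz=p[3] if z is None else z
        return np.ravel([proj(n,c)-o for n,l in obs for c,o in zip(corners(p,hx,hy,zz),l) if o is not None])
    s=least_squares(f,x0); return s.x,f(s.x)
E
python3 - <<'E'
from h import *
g=lambda p,s,o:[np.array(q)/s+o for q in p]
lt=g([(458,186),(660,148),(694,303),(490,350)],3.6,(115,205))
ls=g([(486,152),(640,55),(761,135),(612,250)],3.4,(115,225))
bt=g([(62,83),(284,61),(302,240)],3.6,(115,205))
bs=g([(38,178),(272,75),(357,188),(112,308)],3.4,(115,225))
np.set_printoptions(precision=2,suppress=True)
print(fit(50,64,[('top0',lt),('scene0',ls)],[425,100,.2,20]))
print(fit(50,64,[('scene0',ls)],[425,100,.2],20))
print(fit(53,67,[('top0',bt)],[470,330,.1],62))
print(fit(53,67,[('scene0',bs)],[470,330,.1],62))
print(fit(53,67,[('top0',bt),('scene0',bs)],[470,330,.1,60]))
E
```

```text
(array([421.83, 100.14,   0.21,  13.63]), array([-0.49,  0.83, -0.39, -1.5 ,  0.99, -0.29,  0.05,  0.19,  0.02,
        0.19,  0.91, -0.99,  1.14,  0.29, -1.68,  0.92]))
(array([417.42, 103.28,   0.23]), array([-0.44,  0.59,  0.03, -1.62,  1.3 , -0.71, -0.81,  1.07]))
(array([470.  , 331.18,   0.09]), array([-0.05,  0.67,  0.94, -0.1 , -0.86, -0.55]))
(array([473.46, 331.07,   0.09]), array([-0.43, -0.74, -0.25, -0.59,  1.32, -0.27, -0.62,  1.02]))
(array([470.68, 331.21,   0.09,  64.07]), array([-0.23, -0.06,  0.91, -0.45, -1.21, -0.76, -0.44, -0.47,  0.01,
       -0.52,  1.79, -0.08, -0.42,  1.49]))
```

arm_command([
  [[26, -32, 0], [0, 0, -0.12], 1],
  [[56, -69, 2], [0, 0, -0.24], 1],
  [[82, -101, 2], [0, 0, -0.36], 1],
  [[108, -133, 2], [0, 0, -0.48], 1],
  [[134, -165, 2], [0, 0, -0.6], 1],
  [[160, -197, 2], [0, 0, -0.72], 1],
  [[186, -229, 2], [0, 0, -0.84], 1],
  [[212, -261, 2], [0, 0, -0.96], 1],
  [[236, -292, 2], [0, 0, -1.06], 1],
  [[256, -317, 2], [0, 0, -1.12], 1],
])

```text
t: 0.98
position: [471.5, 267.7, 200.5]
eef_rot: [[-0.094, 0.996, 0.0], [0.996, 0.094, -0.0], [-0.0, 0.0, -1.0]]
contact_force: [-0.2, -1.0, -0.3]
gripper_width: 1.005
```

```bash
python3 - <<'E'
from h import *
snap('wrist','w1'); s=ctrl.get_state(); print(s['t'],s['position'],s['eef_rot'],s['joint_velocities'])
E
```

```text
1.0333 [474.37999724 264.80481091 200.36798122] [[-0.08982927  0.9959565   0.00116635]
 [ 0.99595651  0.08983051 -0.00105788]
 [-0.00115838  0.00106661 -0.99999876]] [ 0.0894249  -0.00287756  0.01639768  0.01237049 -0.00421057 -0.01216949]
```

View pics/w1.png

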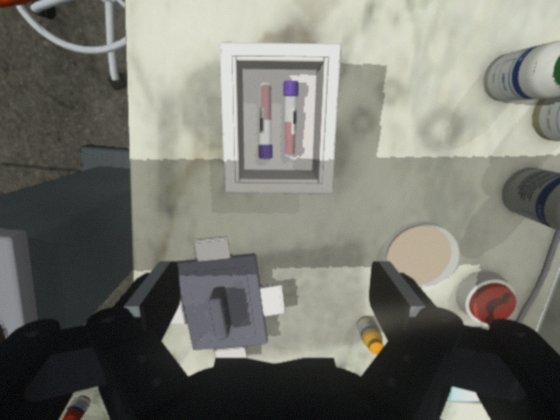

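The box's bead outline runs from about (221,43) to (340,193) with the mouth at (238,58)–(325,183). The lid shows below left at about (222,305). I'll take a settled picture and measure it enlarged.

```bash
python3 - <<'E'
from h import *
snap('wrist','w2'); s=ctrl.get_state(); print(s['t'],s['position'])
im=cv2.imread('pics/w2.png'); c=im[35:205,205:355]; c=cv2.resize(c,None,fx=3.5,fy=3.5,interpolation=cv2.INTER_CUBIC)
for x in range(210,355,20): cv2.putText(c,str(x),(int((x-205)*3.5),10),0,.35,(0,0,255))
for y in range(40,205,20): cv2.putText(c,str(y),(0,int((y-35)*3.5)),0,.35,(0,0,255))
cv2.imwrite('pics/w2c.png',c)
E
```

```text
1.0833 [472.67355891 266.88056235 200.3058729 ]
```

View pics/w2c.png

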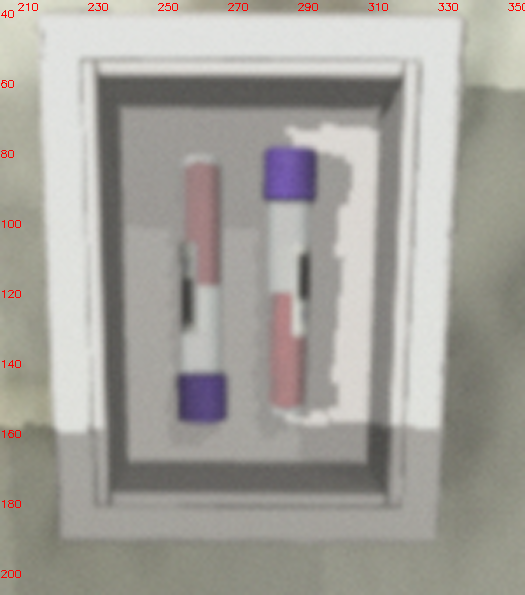

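```bash
python3 - <<'E'
from h import *
np.set_printoptions(precision=2,suppress=True)
g=lambda p,s,o:[np.array(q)/s+o for q in p]
o=(205,35)
A=g([(463,16),(436,540),(62,540),(40,16)],3.5,o)
B=g([(420,60),(401,506),(95,506),(80,60)],3.5,o)
C=g([(404,76),(388,494),(108,494),(97,76)],3.5,o)
bt=g([(62,83),(284,61),(302,240)],3.6,(115,205))
for nm,q,hx,hy in(('bead',A,53,67),('rimout',B,42,56),('mouth',C,38,52)):
    print(nm,*fit(hx,hy,[('w2',q)],[470,330,.09,62]))
    print(nm,*fit(hx,hy,[('w2',q)],[470,330,.09],66))
p,_=fit(53,67,[('w2',A),('top0',bt)],[470,330,.09,62]);print(p,_)
E
```

```text
bead [469.77 331.39   0.09  64.47] [ 0.08  0.2   0.12 -0.    0.07 -0.17 -0.25 -0.05]
bead [469.77 331.32   0.09] [ 0.4  -0.1   0.36  0.41 -0.18  0.25 -0.56 -0.35]
rimout [469.4  331.31   0.09  70.96] [-0.08  0.07 -0.01  0.11  0.16 -0.04 -0.06 -0.13]
rimout [469.42 331.45   0.09] [-0.89  0.94 -0.66 -1.03  0.81 -1.17  0.75  0.74]
mouth [469.46 331.23   0.09  73.41] [ 0.18  0.22  0.02  0.02  0.18 -0.19 -0.36 -0.07]
mouth [469.49 331.4    0.09] [-0.93  1.44 -0.87 -1.55  1.08 -1.76  0.73  1.17]
[469.77 331.32   0.09  64.25] [-0.    0.32  0.09 -0.    0.12 -0.13 -0.24  0.11 -0.38  0.4   0.78 -0.1
 -1.25 -0.39]
```

arm_command([
  [[-5, -25, 0], [0, 0, 0.01], 1],
  [[-11, -55, 0], [0, 0, 0.03], 1],
  [[-18, -90, 0], [0, 0, 0.05], 1],
  [[-25, -125, 0], [0, 0, 0.07], 1],
  [[-31, -160, 0], [0, 0, 0.09], 1],
  [[-37, -190, 0], [0, 0, 0.1], 1],
  [[-42, -210, 0], [0, 0, 0.1], 1],
  [[-44, -222, 0], [0, 0, 0.1], 1],
  [[-45, -225, 0], [0, 0, 0.1], 1],
  [[-45, -225, 0], [0, 0, 0.1], 1],
])

```text
t: 1.92
position: [425.0, 45.1, 200.6]
eef_rot: [[-0.199, 0.98, 0.0], [0.98, 0.199, 0.0], [0.0, 0.0, -1.0]]
contact_force: [0.1, 0.8, 0.6]
gripper_width: 0.998
```

```bash
python3 - <<'E'
from h import *
snap('wrist','w3'); s=ctrl.get_state(); print(s['t'],s['position'],s['eef_rot'])
E
```

```text
1.9667 [425.17290528  45.64909539 200.57390645] [[-1.99648047e-01  9.79867655e-01  1.88681239e-04]
 [ 9.79867664e-01  1.99648015e-01  1.74475038e-04]
 [ 1.33292612e-04  2.19716245e-04 -9.99999967e-01]]
```

View pics/w3.png

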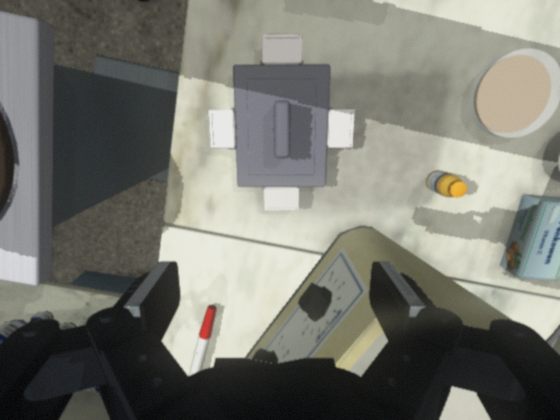

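The lid plate runs from about (235,65) to (330,187), with the grip bar at about (282,129). The bystanders are well away from it.

```bash
python3 - <<'E'
from h import *
im=cv2.imread('pics/w3.png'); c=im[25:220,200:365]; c=cv2.resize(c,None,fx=3,fy=3,interpolation=cv2.INTER_CUBIC)
c=cv2.convertScaleAbs(c,alpha=1.5)
cv2.imwrite('pics/w3c.png',c)
E
```

```text
(no output)
```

View pics/w3c.png

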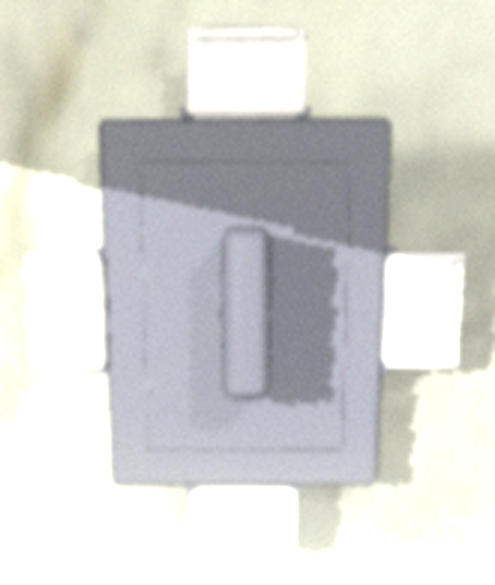

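```bash
python3 - <<'E'
from h import *
np.set_printoptions(precision=3,suppress=True)
g=lambda p,s,o:[np.array(q)/s+o for q in p]
o=(200,25)
A=g([(391,118),(377,486),(113,483),(99,118)],3,o)
B=g([(270,228),(267,397),(224,397),(223,228)],3,o)
print(*fit(50,64,[('w3',A)],[421,100,.2,20]));print(*fit(50,64,[('w3',A)],[421,100,.2],20))
print(*fit(8,28,[('w3',B)],[421,100,.2],51))
g2=g([(463,16),(436,540),(62,540),(40,16)],3.5,(205,35))
print(fit(53,67,[('w2',g2)],[470,330,.09,62])[0])
E
```

```text
[420.783 101.952   0.203  18.048] [ 0.319 -0.088 -0.302 -0.609 -0.25   0.562  0.178  0.131]
[420.741 101.942   0.203] [ 0.598 -0.374 -0.076 -0.238 -0.477  0.935 -0.099 -0.153]
[420.416 101.904   0.202] [ 0.512 -1.072  0.772  1.178 -0.776  1.191 -0.508 -1.057]
[469.77  331.391   0.089  64.468]
```

arm_command([
  [[-2, 20, -5], [0, 0, 0.002], 0.5],
  [[-4, 45, -20], [0, 0, 0.002], 0.5],
  [[-4.6, 56.7, -50], [0, 0, 0.002], 0.5],
  [[-4.6, 56.7, -85], [0, 0, 0.002], 0.5],
  [[-4.6, 56.7, -115], [0, 0, 0.002], 0.5],
  [[-4.6, 56.7, -140], [0, 0, 0.002], 0.5],
  [[-4.6, 56.7, -160], [0, 0, 0.002], 0.5],
  [[-4.6, 56.7, -172], [0, 0, 0.002], 0.5],
  [[-4.6, 56.7, -176], [0, 0, 0.002], 0.5],
  [[-4.6, 56.7, -176], [0, 0, 0.002], 0.5],
])

```text
t: 2.8
position: [420.2, 102.7, 23.7]
eef_rot: [[-0.203, 0.979, -0.002], [0.979, 0.203, -0.0], [0.0, -0.002, -1.0]]
contact_force: [0.2, -0.1, 0.2]
gripper_width: 0.497
```

arm_command([
  [[0, 0, 0], [0, 0, 0], 0],
  [[0, 0, 0], [0, 0, 0], 0],
  [[0, 0, 0], [0, 0, 0], 0],
  [[0, 0, 0], [0, 0, 0], 0],
  [[0, 0, 0], [0, 0, 0], 0],
  [[0, 0, 0], [0, 0, 0], 0],
  [[0, 0, 0], [0, 0, 0], 0],
  [[0, 0, 0], [0, 0, 0], 0],
  [[0, 0, 0], [0, 0, 0], 0],
  [[0, 0, 0], [0, 0, 0], 0],
], grip_force=60)

```text
t: 3.63
position: [420.6, 101.9, 24.5]
eef_rot: [[-0.202, 0.979, 0.0], [0.979, 0.202, 0.0], [-0.0, 0.0, -1.0]]
contact_force: [-0.5, 0.2, 0.3]
gripper_width: -0.002
```

The jaws shut fully to -0.002, so the bar may not be between them. I'll look.

```bash
python3 - <<'E'
from h import *
for n in('wrist','scene'): snap(n,n[0]+'4')
s=cv2.imread('pics/s4.png')[200:330,200:400]; s=cv2.resize(s,None,fx=2.8,fy=2.8,interpolation=cv2.INTER_CUBIC); cv2.imwrite('pics/s4c.png',s)
E
```

```text
(no output)
```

View pics/w4.png

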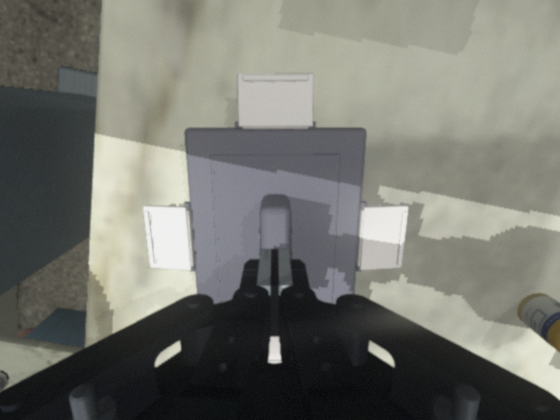

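View pics/s4c.png

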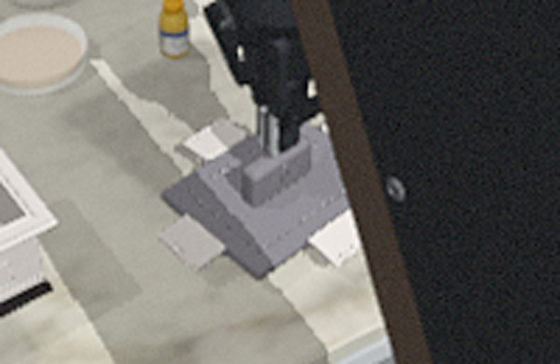

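```bash
python3 - <<'E'
from h import *
np.set_printoptions(precision=2,suppress=True)
s=ctrl.get_state(); print(s['position'],s['gripper_width'],s['contact_force'])
c=np.load('pics/w4.npz');P=c['pose'];R=s['eef_rot']; print(R.T@(P[:3,3]-s['position']), R.T@P[:3,:3])
for f in('w3','w2','wrist0'): print(np.load('pics/%s.npz'%f)['pose'])
print('tcp in w4',proj('w4',s['position']),'s4',(proj('s4',s['position'])-[200,200])*2.8, 'pad', (proj('s4',s['position']+[0,0,18.7])-[200,200])*2.8)
im=cv2.imread('pics/w4.png')[180:370,190:370]; cv2.imwrite('pics/w4c.png',cv2.convertScaleAbs(cv2.resize(im,None,fx=3.1,fy=3.1,interpolation=cv2.INTER_CUBIC),alpha=1.6,beta=25))
a=cv2.imread('pics/scene0.png')[200:330,200:400]; cv2.imwrite('pics/s0c.png',cv2.resize(a,None,fx=2.8,fy=2.8,interpolation=cv2.INTER_CUBIC))
E
```

```text
[420.54 101.86  24.49] 0.000419658647208547 [-0.78 -0.05  0.11]
[  71.32   -0.75 -175.72] [[ 0.   -0.96 -0.28]
 [ 1.    0.   -0.  ]
 [ 0.   -0.28  0.96]]
[[  0.98   0.19   0.06 410.02]
 [  0.2   -0.94  -0.27 114.88]
 [ -0.     0.28  -0.96 376.29]
 [  0.     0.     0.     1.  ]]
[[  1.     0.09   0.03 466.99]
 [  0.09  -0.96  -0.28 335.88]
 [  0.     0.28  -0.96 376.  ]
 [  0.     0.     0.     1.  ]]
[[  0.34   0.9    0.26 146.55]
 [  0.94  -0.33  -0.1  611.54]
 [ -0.     0.28  -0.96 373.69]
 [  0.     0.     0.     1.  ]]
tcp in w4 [275.48 241.  ] s4 [276.93 179.85] pad [277.49 160.47]
```

View pics/w4c.png

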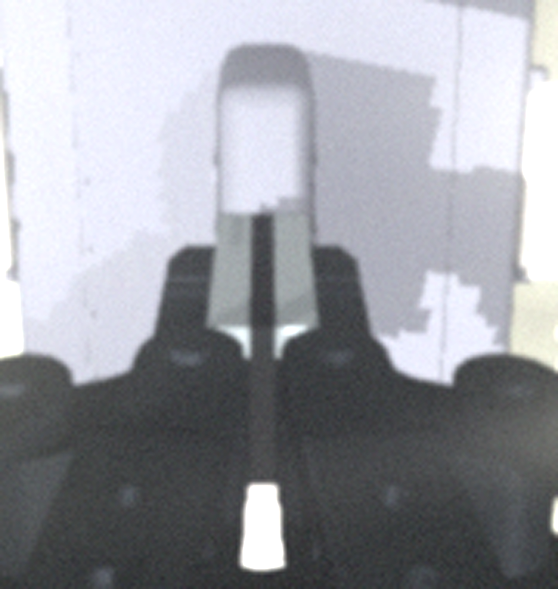

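View pics/s0c.png

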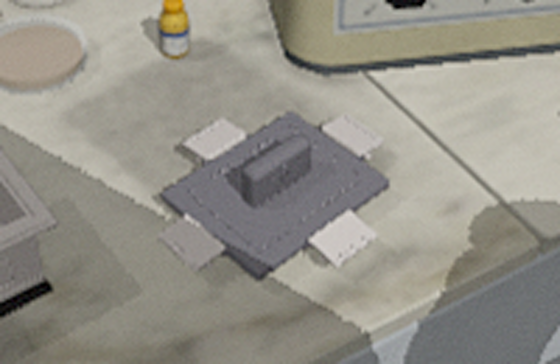

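```bash
python3 - <<'E'
from h import *
np.set_printoptions(precision=1,suppress=True)
p=[420.6,101.9,.203]
im=cv2.imread('pics/w4.png'); s4=cv2.imread('pics/s4.png')
def draw(im,f,hx,hy,z,col):
    q=np.array([proj(f,c) for c in corners(p,hx,hy,z)]); print(f,z,q.ravel())
    cv2.polylines(im,[np.round(q*8).astype(np.int32)],True,col,1,cv2.LINE_AA,3)
for a,f in((im,'w4'),(s4,'s4')):
    draw(a,f,8,28,51,(0,0,255));draw(a,f,8,28,20,(0,255,0));draw(a,f,50,64,20,(255,0,0))
cv2.imwrite('pics/w4d.png',cv2.resize(im[100:330,150:400],None,fx=2.5,fy=2.5,interpolation=cv2.INTER_CUBIC))
cv2.imwrite('pics/s4d.png',cv2.resize(s4[220:310,240:350],None,fx=6,fy=6,interpolation=cv2.INTER_CUBIC))
for z in(10,20,30,40,50,60): print(z,proj('w4',[420.54,101.86,z]),proj('s4',[420.54,101.86,z]))
E
```

```text
w4 51 [292.5 207.7 290.8 308.9 260.6 308.9 259.3 207.7]
w4 20 [289.6 192.7 288.3 280.  262.7 280.  261.7 192.6]
w4 20 [367.7 128.3 351.7 329.4 199.1 329.3 183.8 128.2]
s4 51 [285.5 259.2 306.6 245.5 312.4 249.7 291.4 263.6]
s4 20 [285.5 270.7 306.1 256.9 311.8 261.1 291.2 275.2]
s4 20 [257.3 268.2 304.1 238.6 339.9 263.6 292.6 297.9]
10 [275.4 232.3] [298.8 269.5]
20 [275.5 238.2] [298.9 265.9]
30 [275.5 244.6] [299.  262.2]
40 [275.6 251.9] [299.1 258.5]
50 [275.7 259.9] [299.2 254.7]
60 [275.7 269. ] [299.3 250.9]
```

View pics/w4d.png

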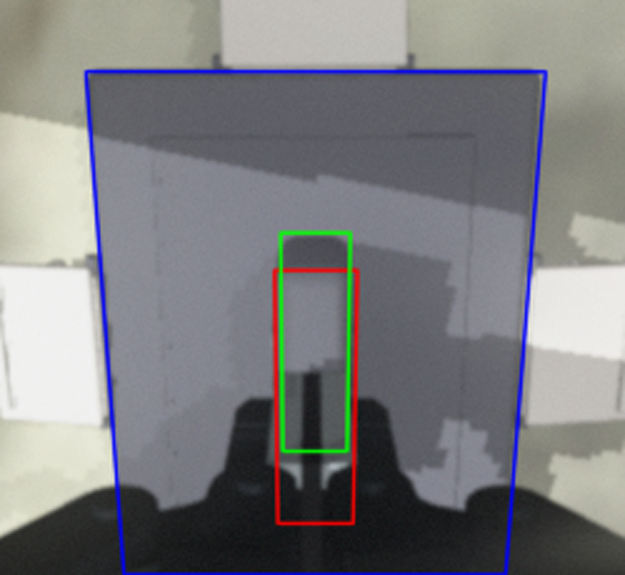

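View pics/s4d.png

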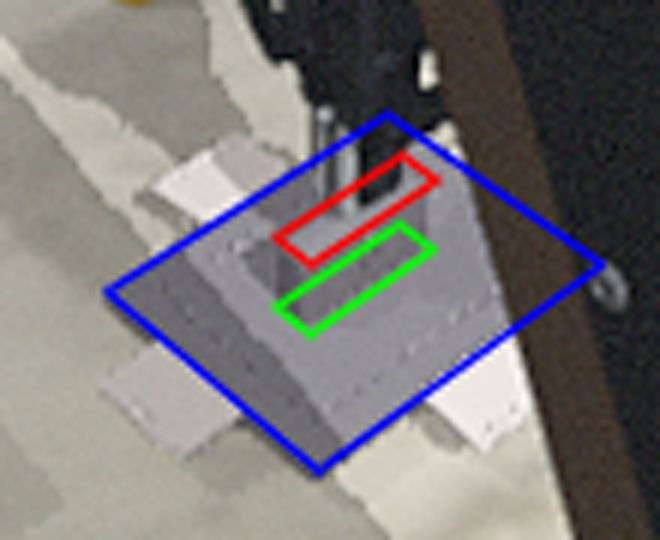

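The lid hasn't moved. Its outline fits at yaw 0.203 with the bar top at z=51. The shut fingers seem to end exactly at the bar top, at scene row ~254, yet the reported TCP is z=24.5 with no force. I'll raise the arm a little and look, to tell whether the tips are really above the bar.

arm_command([
  [[0, 0, 2], [0, 0, 0], 0],
  [[0, 0, 5], [0, 0, 0], 0],
  [[0, 0, 9], [0, 0, 0], 0],
  [[0, 0, 13], [0, 0, 0], 0],
  [[0, 0, 17], [0, 0, 0], 0],
  [[0, 0, 20], [0, 0, 0], 0],
  [[0, 0, 20], [0, 0, 0], 0],
  [[0, 0, 20], [0, 0, 0], 0],
  [[0, 0, 20], [0, 0, 0], 0],
  [[0, 0, 20], [0, 0, 0], 0],
])

```text
t: 4.57
position: [420.5, 101.9, 44.4]
eef_rot: [[-0.202, 0.979, -0.0], [0.979, 0.202, -0.0], [0.0, -0.0, -1.0]]
contact_force: [-0.0, -0.2, 0.5]
gripper_width: -0.003
```

```bash
python3 - <<'E'
from h import *
np.set_printoptions(precision=1,suppress=True)
for n in('wrist','scene','top'): snap(n,n[0]+'5')
a=cv2.imread('pics/s5.png')[220:310,240:350];b=cv2.imread('pics/s4.png')[220:310,240:350]
cv2.imwrite('pics/s5c.png',cv2.resize(np.vstack([b,a]),None,fx=3.3*1,fy=3.3,interpolation=cv2.INTER_CUBIC))
a=cv2.imread('pics/w5.png')[100:330,150:400]; cv2.imwrite('pics/w5c.png',cv2.convertScaleAbs(cv2.resize(a,None,fx=2.5,fy=2.5),alpha=1.6,beta=20))
s=ctrl.get_state();print(s['position'],s['contact_force'],s['gripper_width'])
E
```

```text
[420.5 101.9  44.4] [0.1 0.4 0.4] 0.0029659766444809087
```

View pics/s5c.png

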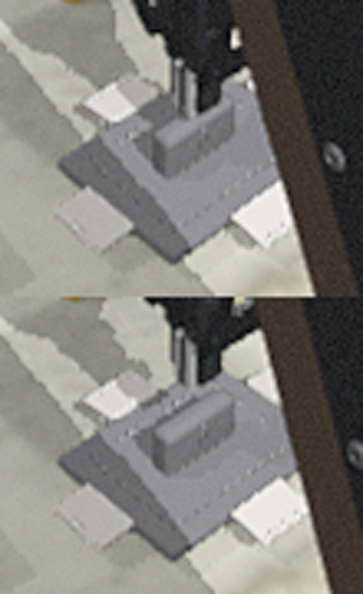

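View pics/w5c.png

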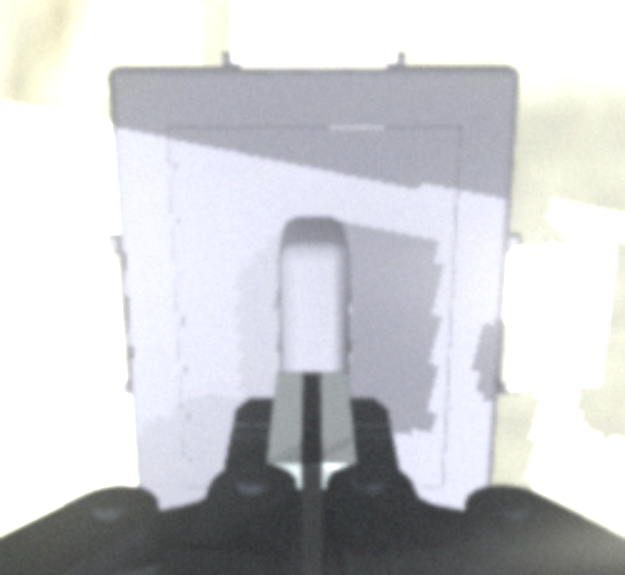

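The lid stayed put and the fingers rose clear of it. In the wrist view the tips sit at the same row (~248) in both pictures. So the real fingertips end roughly 25–30 mm behind the reported TCP. I'll measure the offset by touching the bar top, which is at z=51.

arm_command([
  [[0, 0, -8], [0, 0, 0], 0],
  [[0, 0, -15], [0, 0, 0], 0],
  [[0, 0, -19], [0, 0, 0], 0],
  [[0, 0, -20], [0, 0, 0], 0],
  [[0, 0, -20.5], [0, 0, 0], 0],
  [[0, 0, -21], [0, 0, 0], 0],
  [[0, 0, -21.5], [0, 0, 0], 0],
  [[0, 0, -22], [0, 0, 0], 0],
  [[0, 0, -22.5], [0, 0, 0], 0],
  [[0, 0, -22.5], [0, 0, 0], 0],
])

```text
t: 5.55
position: [420.6, 101.9, 22.1]
eef_rot: [[-0.202, 0.979, 0.0], [0.979, 0.202, 0.0], [-0.0, 0.0, -1.0]]
contact_force: [-0.3, -0.5, 0.1]
gripper_width: -0.002
```

arm_command([
  [[0, 0, -0.4], [0, 0, 0], 0],
  [[0, 0, -0.8], [0, 0, 0], 0],
  [[0, 0, -1.2], [0, 0, 0], 0],
  [[0, 0, -1.6], [0, 0, 0], 0],
  [[0, 0, -2], [0, 0, 0], 0],
  [[0, 0, -2.4], [0, 0, 0], 0],
  [[0, 0, -2.8], [0, 0, 0], 0],
  [[0, 0, -3.2], [0, 0, 0], 0],
  [[0, 0, -3.6], [0, 0, 0], 0],
  [[0, 0, -3.6], [0, 0, 0], 0],
])

```text
t: 6.38
position: [420.5, 101.9, 18.3]
eef_rot: [[-0.202, 0.979, -0.0], [0.979, 0.202, -0.0], [0.0, -0.0, -1.0]]
contact_force: [0.1, 0.2, -0.8]
gripper_width: 0.002
```

```bash
python3 - <<'E'
from h import *
np.set_printoptions(precision=2,suppress=True)
snap('scene','s6')
a=cv2.imread('pics/s6.png')[220:310,240:350]
cv2.imwrite('pics/s6c.png',cv2.resize(a,None,fx=6,fy=6,interpolation=cv2.INTER_CUBIC))
s=ctrl.get_state();print(s['position'],s['contact_force'],s['ft_torque'],s['gripper_width'])
E
```

```text
[420.57 101.87  18.4 ] [-0.05 -0.08  0.25] [ 0.07 -0.01  0.04] -0.005010610105623123
```

View pics/s6c.png

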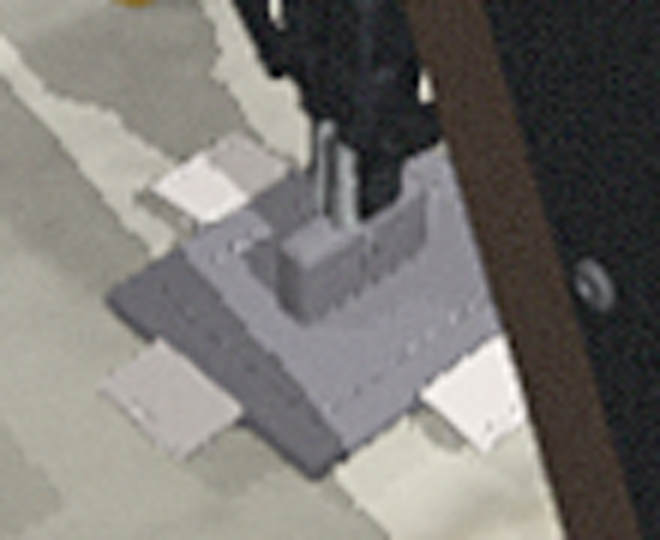

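arm_command([
  [[0, 0, -0.5], [0, 0, 0], 0],
  [[0, 0, -1], [0, 0, 0], 0],
  [[0, 0, -1.5], [0, 0, 0], 0],
  [[0, 0, -2], [0, 0, 0], 0],
  [[0, 0, -2.5], [0, 0, 0], 0],
  [[0, 0, -3], [0, 0, 0], 0],
  [[0, 0, -3.5], [0, 0, 0], 0],
  [[0, 0, -4], [0, 0, 0], 0],
  [[0, 0, -4.5], [0, 0, 0], 0],
  [[0, 0, -4.5], [0, 0, 0], 0],
])

```text
t: 7.27
position: [421.0, 101.9, 17.7]
eef_rot: [[-0.202, 0.979, 0.004], [0.979, 0.202, 0.0], [-0.001, 0.004, -1.0]]
contact_force: [-15.1, -1.9, 84.8]
gripper_width: 0.001
```

That contact was firm: 85 N at reported z≈17.8, on the bar top at z=51. So the real tips are about 33 mm behind the reported TCP. I'll back off, open the jaws and redo the grasp deeper.

arm_command([
  [[0, 0, 6], [0, 0, 0], 0],
  [[0, 0, 15], [0, 0, 0], 0.2],
  [[0, 0, 25], [0, 0, 0], 0.5],
  [[0, 0, 30], [0, 0, 0], 0.5],
  [[0, 0, 30], [0, 0, 0], 0.5],
  [[0, 0, 30], [0, 0, 0], 0.5],
  [[0, 0, 30], [0, 0, 0], 0.5],
  [[0, 0, 30], [0, 0, 0], 0.5],
  [[0, 0, 30], [0, 0, 0], 0.5],
  [[0, 0, 30], [0, 0, 0], 0.5],
])

```text
t: 8.1
position: [420.4, 101.9, 43.6]
eef_rot: [[-0.202, 0.979, -0.001], [0.979, 0.202, -0.0], [0.0, -0.001, -1.0]]
contact_force: [-0.3, 0.6, 0.7]
gripper_width: 0.5
```

```bash
python3 - <<'E'
from h import *
np.set_printoptions(precision=2,suppress=True)
for n in('wrist','scene'): snap(n,n[0]+'7')
a=cv2.imread('pics/s7.png')[210:310,240:360]
cv2.imwrite('pics/s7c.png',cv2.resize(a,None,fx=5,fy=5,interpolation=cv2.INTER_CUBIC))
s=ctrl.get_state();print(s['position'],s['contact_force'],s['gripper_width'])
E
```

```text
[420.52 101.88  43.73] [ 0.88  0.67 -1.04] 0.503274205027906
```

View pics/s7c.png

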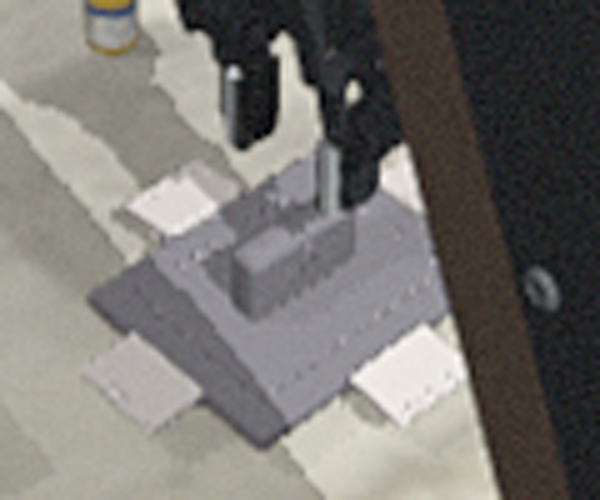

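View pics/w7.png

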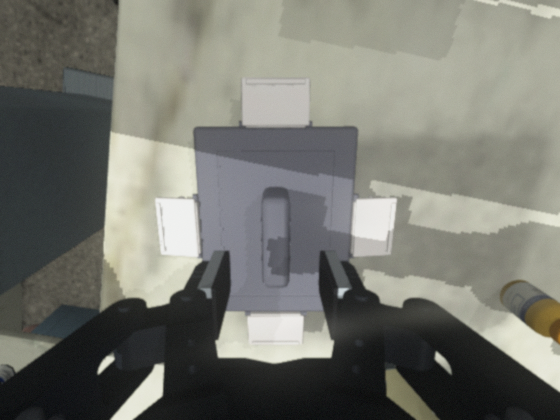

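arm_command([
  [[0, 0, -15], [0, 0, 0], 0.5],
  [[0, 0, -35], [0, 0, 0], 0.5],
  [[0, 0, -48], [0, 0, 0], 0.5],
  [[0, 0, -52], [0, 0, 0], 0.5],
  [[0, 0, -52], [0, 0, 0], 0.5],
  [[0, 0, -52], [0, 0, 0], 0],
  [[0, 0, -52], [0, 0, 0], 0],
  [[0, 0, -52], [0, 0, 0], 0],
  [[0, 0, -52], [0, 0, 0], 0],
  [[0, 0, -52], [0, 0, 0], 0],
], grip_force=50)

```text
t: 9.03
position: [421.0, 101.9, -7.3]
eef_rot: [[-0.202, 0.979, 0.002], [0.979, 0.202, 0.0], [-0.0, 0.002, -1.0]]
contact_force: [-0.0, 0.1, 6.7]
gripper_width: 0.181
```

arm_command([
  [[0, 0, 3], [0, 0, 0], 0],
  [[0, 0, 8], [0, 0, 0], 0],
  [[0, 0, 16], [0, 0, 0], 0],
  [[0, 0, 28], [0, 0, 0], 0],
  [[0, 0, 43], [0, 0, 0], 0],
  [[0, 0, 60], [0, 0, 0], 0],
  [[0, 0, 78], [0, 0, 0], 0],
  [[0, 0, 93], [0, 0, 0], 0],
  [[0, 0, 100], [0, 0, 0], 0],
  [[0, 0, 100], [0, 0, 0], 0],
])

```text
t: 9.87
position: [421.0, 101.9, 93.5]
eef_rot: [[-0.202, 0.979, 0.003], [0.979, 0.202, 0.0], [-0.0, 0.003, -1.0]]
contact_force: [0.7, 0.2, -5.7]
gripper_width: 0.177
```

```bash
python3 - <<'E'
from h import *
np.set_printoptions(precision=2,suppress=True)
for n in('wrist','scene'): snap(n,n[0]+'8')
s=ctrl.get_state();print(s['t'],s['position'],s['contact_force'],s['ft_torque'],s['gripper_width'])
cv2.imwrite('pics/w8c.png',cv2.convertScaleAbs(cv2.resize(cv2.imread('pics/w8.png')[100:350,120:420],None,fx=2.6,fy=2.6,interpolation=cv2.INTER_CUBIC)[:598],alpha=1.5,beta=10))
E
```

```text
9.9667 [420.3  101.85  91.8 ] [ 0.46  0.82 -5.76] [ 0.03 -0.01 -0.02] 0.1795606526584622
```

View pics/w8c.png

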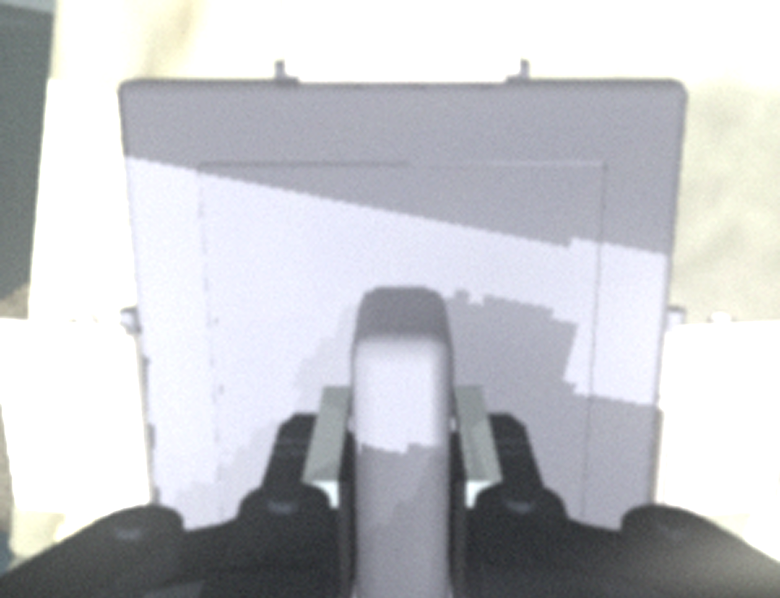

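View pics/s8.png

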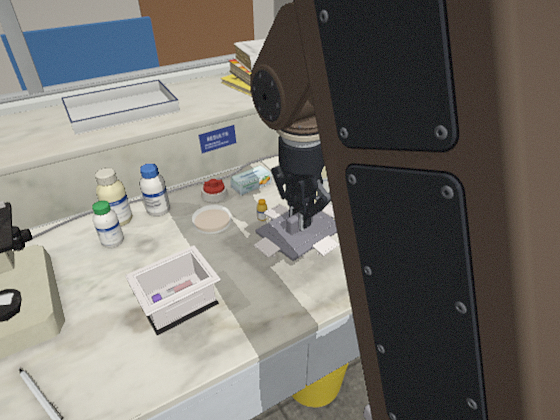

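```bash
python3 - <<'E'
from h import *
np.set_printoptions(precision=3,suppress=True)
s=ctrl.get_state(); print(s['position'],s['eef_rot'])
A=[np.array([686,85])/2.6+[120,100],None,None,np.array([120,82])/2.6+[120,100]]
for z in(117,120,123):
    p,r=fit(50,64,[('w8',A)],[421,102,.2],z); R=s['eef_rot'][:2,:2]
    print(z,p,r,'tool frame offs',R.T@(p[:2]-s['position'][:2]))
E
```

```text
[420.297 101.848  91.798] [[-0.202  0.979  0.   ]
 [ 0.979  0.202 -0.   ]
 [-0.     0.    -1.   ]]
117 [420.394 101.259   0.198] [-0.31  -0.03   0.309 -0.027] tool frame offs [-0.596 -0.024]
120 [420.369 101.322   0.198] [ 1.859  0.185 -1.851  0.163] tool frame offs [-0.529 -0.036]
123 [420.344 101.382   0.198] [ 4.116  0.418 -4.098  0.368] tool frame offs [-0.465 -0.048]
```

arm_command([
  [[2, 8, 0], [0, 0, -0.005], 0],
  [[6, 27, 0], [0, 0, -0.013], 0],
  [[12, 56, 0], [0, 0, -0.027], 0],
  [[19, 90, 0], [0, 0, -0.043], 0],
  [[27, 126, 0], [0, 0, -0.06], 0],
  [[34, 160, 0], [0, 0, -0.077], 0],
  [[40, 190, 0], [0, 0, -0.092], 0],
  [[45, 213, 0], [0, 0, -0.103], 0],
  [[48.3, 226, 0], [0, 0, -0.109], 0],
  [[49.1, 230, 0], [0, 0, -0.111], 0],
])

```text
t: 10.8
position: [469.3, 334.3, 90.3]
eef_rot: [[-0.093, 0.996, -0.001], [0.996, 0.093, -0.001], [-0.0, -0.001, -1.0]]
contact_force: [-1.3, -0.9, -5.3]
gripper_width: 0.178
```

arm_command([
  [[0, 0, -3], [0, 0, 0], 0],
  [[0, 0, -8], [0, 0, 0], 0],
  [[0, 0, -14], [0, 0, 0], 0],
  [[0, 0, -19], [0, 0, 0], 0],
  [[0, 0, -22], [0, 0, 0], 0],
  [[0, 0, -24], [0, 0, 0], 0],
  [[0, 0, -25], [0, 0, 0], 0],
  [[0, 0, -25], [0, 0, 0], 0],
  [[0, 0, -25], [0, 0, 0], 0],
  [[0, 0, -25], [0, 0, 0], 0],
])

```text
t: 11.63
position: [469.8, 331.9, 67.2]
eef_rot: [[-0.092, 0.996, 0.001], [0.996, 0.092, 0.0], [0.0, 0.001, -1.0]]
contact_force: [0.4, -0.2, -5.6]
gripper_width: 0.176
```

```bash
python3 - <<'E'
from h import *
np.set_printoptions(precision=3,suppress=True)
for n in('wrist','scene','top'): snap(n,n[0]+'9')
s=ctrl.get_state();print(s['t'],s['position'],s['eef_rot'],s['contact_force'],s['ft_torque'],s['gripper_width'])
cv2.imwrite('pics/s9c.png',cv2.resize(cv2.imread('pics/s9.png')[200:350,90:290],None,fx=3.8,fy=3.8,interpolation=cv2.INTER_CUBIC))
cv2.imwrite('pics/w9c.png',cv2.convertScaleAbs(cv2.resize(cv2.imread('pics/w9.png')[100:350,120:420],None,fx=2.6,fy=2.6,interpolation=cv2.INTER_CUBIC)[:598],alpha=1.3,beta=10))
E
```

```text
11.7833 [469.733 331.938  67.115] [[-0.092  0.996  0.   ]
 [ 0.996  0.092  0.   ]
 [ 0.     0.    -1.   ]] [ 0.38  -0.991 -5.633] [-0.022  0.024 -0.023] 0.17204252494429675
```

View pics/s9c.png

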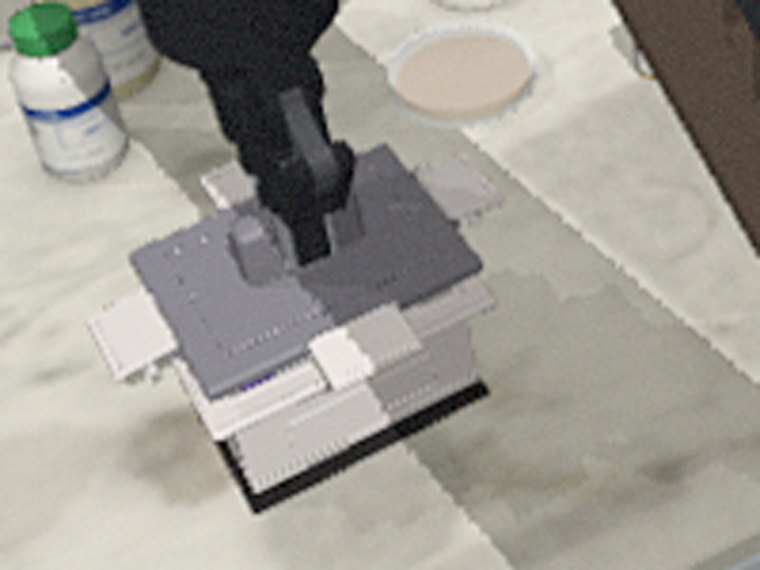

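View pics/w9c.png

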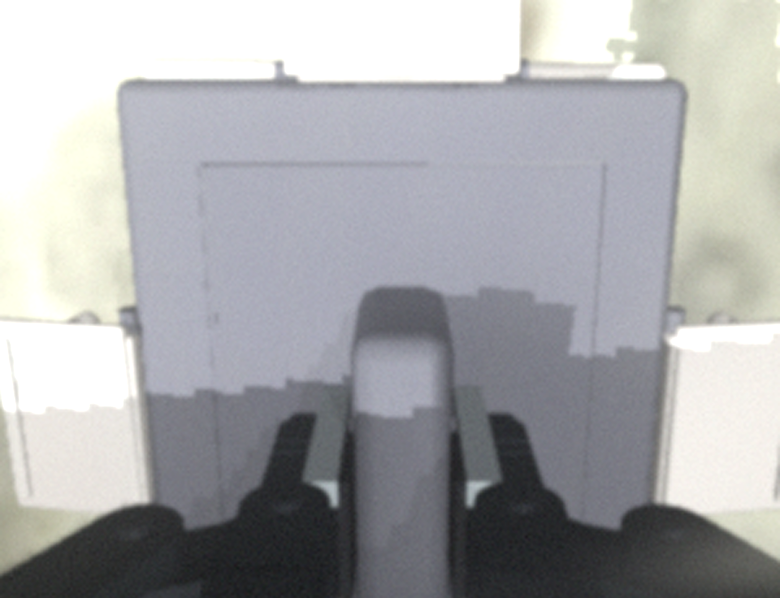

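arm_command([
  [[0, 0, -2], [0, 0, 0], 0],
  [[0, 0, -4], [0, 0, 0], 0],
  [[0, 0, -5.5], [0, 0, 0], 0],
  [[0, 0, -7], [0, 0, 0], 0],
  [[0, 0, -8], [0, 0, 0], 0],
  [[0, 0, -8.7], [0, 0, 0], 0],
  [[0, 0, -9.2], [0, 0, 0], 0],
  [[0, 0, -9.6], [0, 0, 0], 0],
  [[0, 0, -10], [0, 0, 0], 0],
  [[0, 0, -10], [0, 0, 0], 0],
])

```text
t: 12.62
position: [469.7, 331.9, 56.9]
eef_rot: [[-0.092, 0.996, 0.0], [0.996, 0.092, -0.0], [-0.0, 0.0, -1.0]]
contact_force: [0.4, -0.3, -4.3]
gripper_width: 0.176
```

arm_command([
  [[0, 0, -0.5], [0, 0, 0], 0],
  [[0, 0, -1], [0, 0, 0], 0],
  [[0, 0, -1.4], [0, 0, 0], 0],
  [[0, 0, -1.8], [0, 0, 0], 0],
  [[0, 0, -2.1], [0, 0, 0], 0],
  [[0, 0, -2.4], [0, 0, 0], 0],
  [[0, 0, -2.7], [0, 0, 0], 0],
  [[0, 0, -3], [0, 0, 0], 0],
  [[0, 0, -3], [0, 0, 0], 0],
  [[0, 0, -3], [0, 0, 0], 0],
])

```text
t: 13.45
position: [469.7, 331.9, 53.9]
eef_rot: [[-0.092, 0.996, 0.0], [0.996, 0.092, -0.0], [-0.0, 0.0, -1.0]]
contact_force: [-0.1, 0.4, -5.7]
gripper_width: 0.176
```

arm_command([
  [[0, 0, -0.5], [0, 0, 0], 0],
  [[0, 0, -1], [0, 0, 0], 0],
  [[0, 0, -1.5], [0, 0, 0], 0],
  [[0, 0, -2], [0, 0, 0], 0],
  [[0, 0, -2.5], [0, 0, 0], 0],
  [[0, 0, -3], [0, 0, 0], 0],
  [[0, 0, -3.5], [0, 0, 0], 0],
  [[0, 0, -4], [0, 0, 0], 0],
  [[0, 0, -4.5], [0, 0, 0], 0],
  [[0, 0, -4.5], [0, 0, 0], 0],
])

```text
t: 14.28
position: [471.3, 332.8, 52.4]
eef_rot: [[-0.092, 0.996, 0.005], [0.996, 0.092, 0.003], [0.002, 0.005, -1.0]]
contact_force: [-2.3, -0.1, 24.8]
gripper_width: 0.179
```

arm_command([
  [[0, 0, -0.3], [0, 0, 0], 0],
  [[0, 0, -0.6], [0, 0, 0], 0],
  [[0, 0, -0.9], [0, 0, 0], 0],
  [[0, 0, -1.2], [0, 0, 0], 0],
  [[0, 0, -1.5], [0, 0, 0], 0],
  [[0, 0, -1.5], [0, 0, 0], 0],
  [[0, 0, -1.5], [0, 0, 0], 0],
  [[0, 0, -1.5], [0, 0, 0], 0],
  [[0, 0, -1.5], [0, 0, 0], 0],
  [[0, 0, -1.5], [0, 0, 0], 0],
])

```text
t: 15.12
position: [471.9, 333.2, 52.2]
eef_rot: [[-0.092, 0.996, 0.007], [0.996, 0.092, 0.004], [0.003, 0.007, -1.0]]
contact_force: [-4.4, -2.9, 36.7]
gripper_width: 0.181
```

arm_command([
  [[0, 0, 1.5], [0, 0, 0], 0],
  [[0, 0, 3], [0, 0, 0], 0],
  [[0, 0, 4], [0, 0, 0], 0],
  [[0, 0, 4.3], [0, 0, 0], 0],
  [[0, 0, 4.3], [0, 0, 0], 0],
  [[0, 0, 4.3], [0, 0, 0], 0],
  [[0, 0, 4.3], [0, 0, 0], 0],
  [[0, 0, 4.3], [0, 0, 0], 0],
  [[0, 0, 4.3], [0, 0, 0], 0],
  [[0, 0, 4.3], [0, 0, 0], 0],
])

```text
t: 15.95
position: [470.1, 332.1, 52.6]
eef_rot: [[-0.092, 0.996, 0.001], [0.996, 0.092, 0.0], [0.0, 0.001, -1.0]]
contact_force: [-0.4, -1.1, 6.0]
gripper_width: 0.177
```

```bash
python3 - <<'E'
from h import *
np.set_printoptions(precision=3,suppress=True)
for n in('wrist','scene'): snap(n,n[0]+'10')
s=ctrl.get_state();print(s['t'],s['position'],s['contact_force'],s['ft_torque'],s['gripper_width'])
cv2.imwrite('pics/s10c.png',cv2.convertScaleAbs(cv2.resize(cv2.imread('pics/s10.png')[230:345,105:255],None,fx=5,fy=5,interpolation=cv2.INTER_CUBIC),alpha=1.2))
cv2.imwrite('pics/w10c.png',cv2.convertScaleAbs(cv2.resize(cv2.imread('pics/w10.png')[100:330,120:420],None,fx=2.6,fy=2.6,interpolation=cv2.INTER_CUBIC),alpha=1.3,beta=10))
E
```

```text
16.05 [470.046 332.068  52.595] [-1.44  -0.857  7.023] [-0.183  0.206 -0.043] 0.17583189179405892
```

View pics/s10c.png

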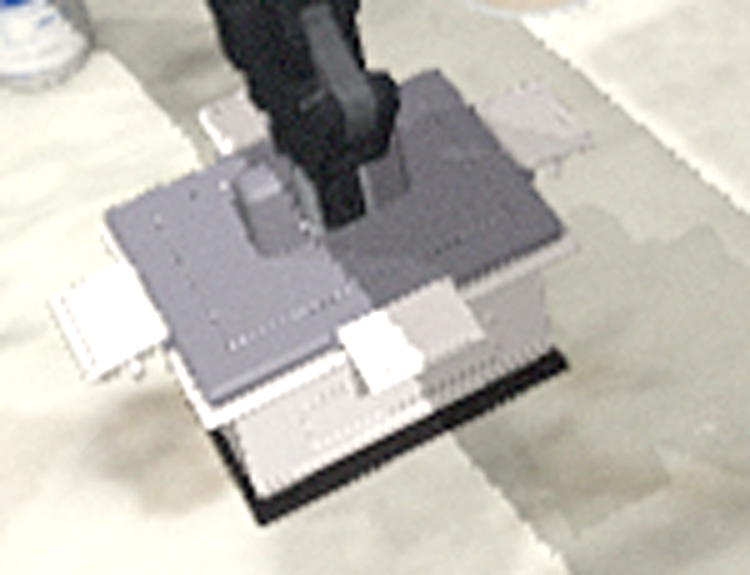

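View pics/w10c.png

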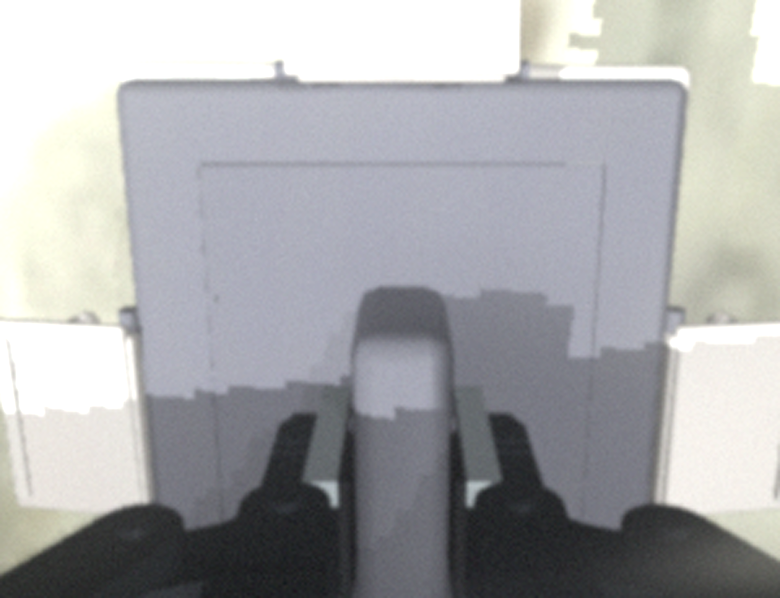

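```bash
python3 - <<'E'
from h import *
np.set_printoptions(precision=3,suppress=True)
A=[np.array(q)/5+[105,230] for q in((106,212),(437,70),(562,232),(210,396))]
print(*fit(50,64,[('s10',A)],[470,332,.09,75]))
W=[np.array([686,85])/2.6+[120,100],None,None,np.array([120,84])/2.6+[120,100]]
print(*fit(50,64,[('w10',W)],[470,332,.09],77))
im=cv2.imread('pics/s10.png')
big=cv2.resize(im,None,fx=4,fy=4,interpolation=cv2.INTER_CUBIC)
def draw(p,hx,hy,z,col):
    q=np.array([proj('s10',c) for c in corners(p,hx,hy,z)])*4
    cv2.polylines(big,[np.round(q*8).astype(np.int32)],True,col,1,cv2.LINE_AA,3)
b=6; p=[471.5,331.3,.09]
draw(p,53,67,b+58.5,(0,0,255));draw(p,50,64,b+68,(255,0,0));draw(p,42,56,b,(0,200,0))
cv2.imwrite('pics/s10d.png',big[900:1380,420:1020])
E
```

```text
[480.326 330.929   0.082  66.405] [ 0.402  0.139  0.257  0.18  -0.198 -0.793 -0.399  0.45 ]
[469.573 331.212   0.091] [ 0.248  0.023 -0.247  0.022]
```

View pics/s10d.png

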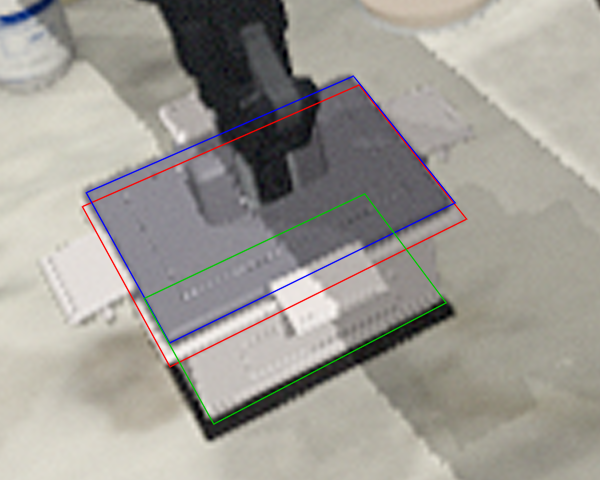

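arm_command([
  [[0, 0, 0.2], [0, 0, 0], 0.5],
  [[0, 0, 0.2], [0, 0, 0], 0.5],
  [[0, 0, 0.2], [0, 0, 0], 0.5],
  [[0, 0, 3], [0, 0, 0], 0.5],
  [[0, 0, 10], [0, 0, 0], 0.5],
  [[0, 0, 25], [0, 0, 0], 0.5],
  [[0, 0, 50], [0, 0, 0], 0.4],
  [[0, 0, 75], [0, 0, 0], 0.2],
  [[0, 0, 95], [0, 0, 0], 0],
  [[0, 0, 100], [0, 0, 0], 0],
])

```text
t: 16.88
position: [470.7, 332.5, 155.9]
eef_rot: [[-0.092, 0.996, 0.004], [0.996, 0.092, 0.002], [0.002, 0.005, -1.0]]
contact_force: [-0.3, -0.2, 0.1]
gripper_width: 0.006
```

```bash
python3 - <<'E'
from h import *
np.set_printoptions(precision=3,suppress=True)
for n in('wrist','scene','top'): snap(n,n[0]+'11')
s=ctrl.get_state();print(s['t'],s['position'],s['contact_force'],s['ft_torque'],s['gripper_width'])
cv2.imwrite('pics/s11c.png',cv2.convertScaleAbs(cv2.resize(cv2.imread('pics/s11.png')[230:345,105:255],None,fx=5,fy=5,interpolation=cv2.INTER_CUBIC),alpha=1.2))
E
```

```text
17.0333 [469.521 331.819 152.186] [-1.015  0.102 -0.524] [-0.024 -0.009 -0.042] 0.0003404647234964177
```

View pics/s11c.png

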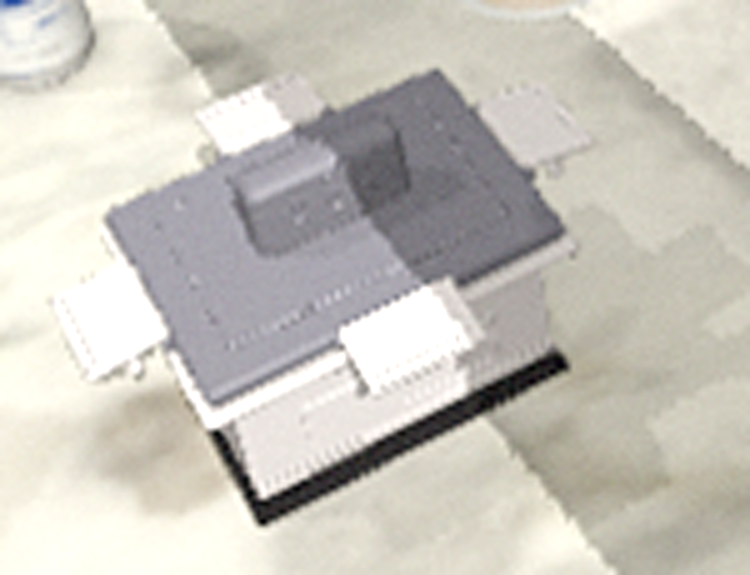

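View pics/w11.png

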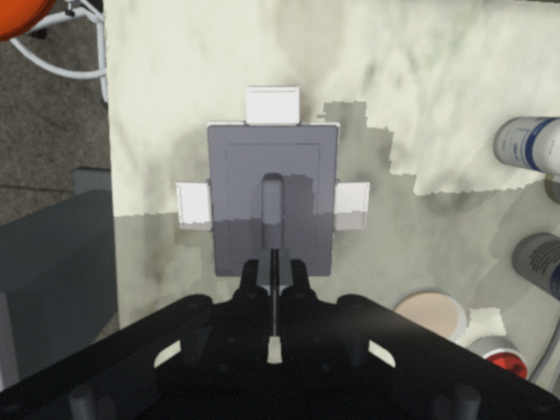

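```bash
python3 - <<'E'
from h import *
im=cv2.imread('pics/w11.png'); c=im[75:290,165:380]
cv2.imwrite('pics/w11c.png',cv2.convertScaleAbs(cv2.resize(c,None,fx=2.7,fy=2.7,interpolation=cv2.INTER_CUBIC),alpha=1.4,beta=10))
E
```

```text
(no output)
```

View pics/w11c.png

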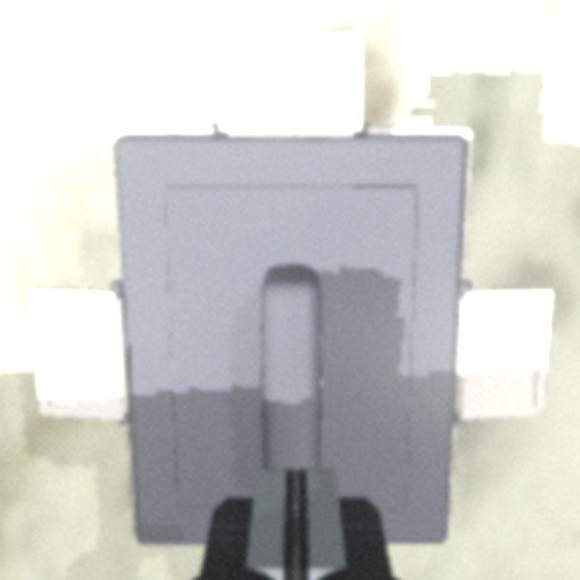

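```bash
python3 - <<'E'
from h import *
np.set_printoptions(precision=3,suppress=True)
W=[np.array(q)/2.7+[165,75] for q in((470,137),(448,544),(134,542),(115,137))]
print(*fit(50,64,[('w11',W)],[470,332,.09,75]))
print(*fit(50,64,[('w11',W)],[470,332,.09],75),*fit(50,64,[('w11',W)],[470,332,.09],79.5))
E
```

```text
[469.426 331.649   0.088  78.319] [-0.247 -0.118 -0.876  0.179  0.938  0.724  0.191 -0.671]
[469.489 330.969   0.088] [-1.141  0.655 -1.556 -0.936  1.618 -0.392  1.075  0.111] [469.403 331.889   0.088] [ 0.077 -0.396 -0.631  0.584  0.692  1.128 -0.129 -0.952]
```

The lid sits level. The wrist fit puts the plate top at z≈78–79.5, and the kinematics put the rim at about 71.7. The lid centre fits at (469.45, 331.7), yaw 0.088, matching the box to within 0.3 mm. I'll start with the +y flap, fingers shut, approaching above the leaf from outside.

arm_command([
  [[-2, 20, 0], [0, 0, 0], 0],
  [[-5, 50, 0], [0, 0, 0], 0],
  [[-7, 80, -5], [0, 0, 0], 0],
  [[-9, 98.7, -20], [0, 0, 0], 0],
  [[-9, 98.7, -45], [0, 0, 0], 0],
  [[-9, 98.7, -65], [0, 0, 0], 0],
  [[-9, 98.7, -80], [0, 0, 0], 0],
  [[-9, 98.7, -87], [0, 0, 0], 0],
  [[-9, 98.7, -87], [0, 0, 0], 0],
  [[-9, 98.7, -87], [0, 0, 0], 0],
])

```text
t: 17.87
position: [460.6, 430.4, 64.8]
eef_rot: [[-0.092, 0.996, -0.001], [0.996, 0.092, -0.001], [-0.001, -0.001, -1.0]]
contact_force: [0.0, -0.1, 0.6]
gripper_width: 0.001
```

```bash
python3 - <<'E'
from h import *
np.set_printoptions(precision=3,suppress=True)
for n in('wrist','scene'): snap(n,n[0]+'12')
s=ctrl.get_state();print(s['t'],s['position'],s['contact_force'],s['eef_rot'][:,2])
cv2.imwrite('pics/s12c.png',cv2.convertScaleAbs(cv2.resize(cv2.imread('pics/s12.png')[200:345,65:255],None,fx=4,fy=4,interpolation=cv2.INTER_CUBIC),alpha=1.2))
E
```

```text
17.9667 [461.053 430.721  65.95 ] [-0.384  0.187 -0.454] [ 0.001  0.001 -1.   ]
```

View pics/s12c.png

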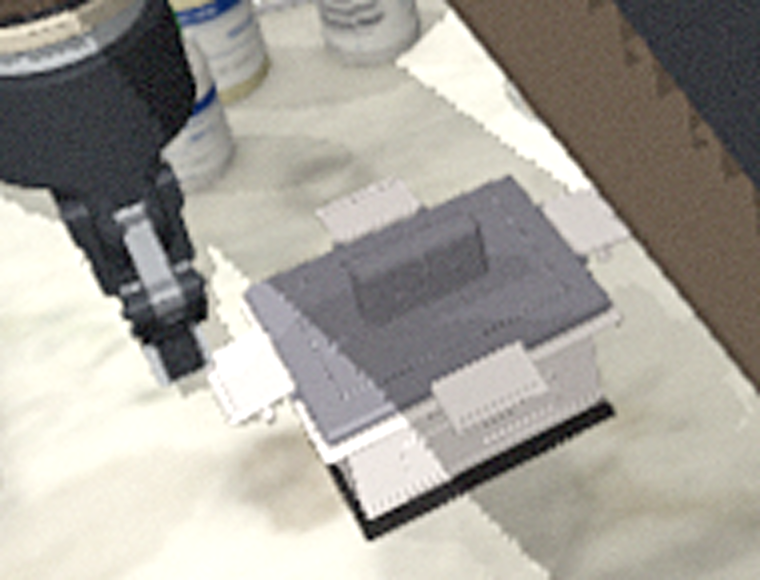

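View pics/w12.png

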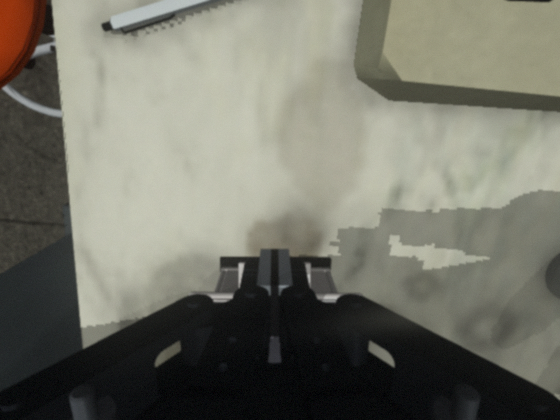

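```bash
python3 - <<'E'
from h import *
np.set_printoptions(precision=1,suppress=True)
T=np.array([461.05,430.7])
for z in(90,94,99,104): print(z,[(proj('s12',c)-[65,200])*4 for c in corners([*T,.09],8,11,z)])
# leaf corners level
C=np.array([469.45,331.7]);o=np.array([-.0879,.9961]);x=np.array([.9961,.0879])
for s in(-20,20): 
  for r in(0,26): print(s,r,(proj('s12',[*(C+o*(65.5+r)+x*s),82.7])-[65,200])*4,(proj('s12',[*(C+o*(65.5+r)+x*s),79])-[65,200])*4)
E
python3 - <<'E'
import cv2
im=cv2.imread('pics/s12.png')[270:310,95:145]
cv2.imwrite('pics/s12e.png',cv2.resize(im,None,fx=12,fy=12,interpolation=cv2.INTER_CUBIC))
E
```

```text
90 [array([156.2, 379.6]), array([211.1, 354.9]), array([223.7, 379.8]), array([168.1, 405.2])]
94 [array([153.4, 372.9]), array([208.6, 348.2]), array([221.2, 373.1]), array([165.4, 398.5])]
99 [array([150. , 364.5]), array([205.4, 339.8]), array([218.1, 364.6]), array([161.9, 390.1])]
104 [array([146.5, 356. ]), array([202.3, 331.3]), array([215. , 356.1]), array([158.5, 381.6])]
-20 0 [294.2 385.4] [296.2 391.5]
-20 26 [230.3 415.3] [232.5 421.4]
20 0 [261.1 325. ] [263.1 331. ]
20 26 [199.1 352.7] [201.3 358.7]
```

View pics/s12e.png

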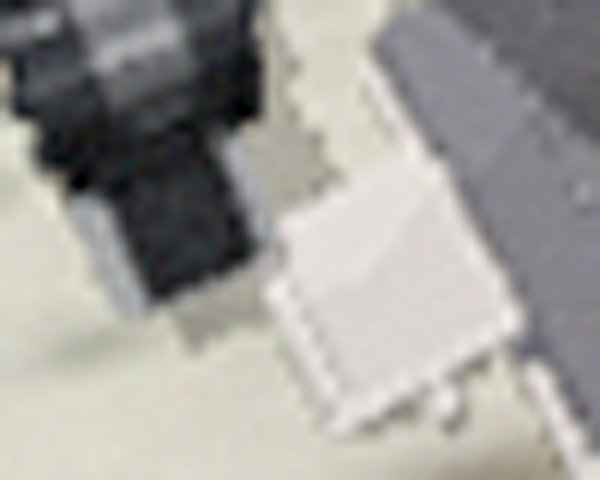

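arm_command([
  [[0.2, -1.9, -10], [0, 0, 0], 0],
  [[0.2, -1.9, -17], [0, 0, 0], 0],
  [[0.2, -1.7, -22], [0, 0, 0], 0],
  [[0.2, -2.4, -26.5], [0, 0, 0], 0],
  [[0.4, -4, -30.5], [0, 0, 0], 0],
  [[0.5, -5.7, -33.5], [0, 0, 0], 0],
  [[0.7, -7.9, -36.3], [0, 0, 0], 0],
  [[0.8, -9.5, -38], [0, 0, 0], 0],
  [[1, -11, -39], [0, 0, 0], 0],
  [[1, -11, -39], [0, 0, 0], 0],
])

```text
t: 18.8
position: [461.9, 419.6, 26.4]
eef_rot: [[-0.092, 0.996, 0.001], [0.996, 0.092, 0.001], [0.0, 0.001, -1.0]]
contact_force: [-0.8, 1.5, 2.6]
gripper_width: 0.003
```

```bash
python3 - <<'E'
from h import *
np.set_printoptions(precision=2,suppress=True)
for n in('scene',): snap(n,n[0]+'13')
s=ctrl.get_state();print(s['t'],s['position'],s['contact_force'],s['ft_torque'])
cv2.imwrite('pics/s13c.png',cv2.convertScaleAbs(cv2.resize(cv2.imread('pics/s13.png')[230:345,65:195],None,fx=5,fy=5,interpolation=cv2.INTER_CUBIC),alpha=1.2))
E
```

```text
18.85 [461.85 419.66  26.48] [-0.42  1.47  1.36] [0.32 0.11 0.03]
```

View pics/s13c.png

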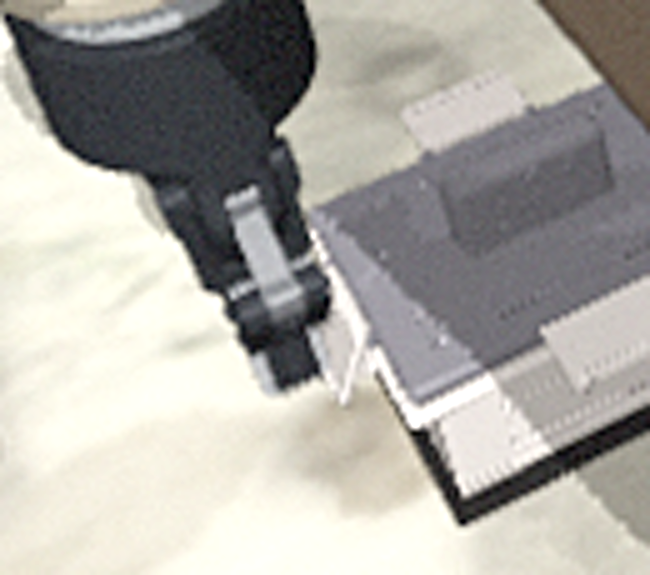

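arm_command([
  [[0.02, -0.25, -0.2], [0, 0, 0], 0],
  [[0.05, -0.5, -0.3], [0, 0, 0], 0],
  [[0.07, -0.8, -0.5], [0, 0, 0], 0],
  [[0.1, -1.1, -0.6], [0, 0, 0], 0],
  [[0.12, -1.4, -0.8], [0, 0, 0], 0],
  [[0.15, -1.7, -0.9], [0, 0, 0], 0],
  [[0.17, -2, -1], [0, 0, 0], 0],
  [[0.2, -2.3, -1.1], [0, 0, 0], 0],
  [[0.2, -2.5, -1.2], [0, 0, 0], 0],
  [[0.2, -2.5, -1.2], [0, 0, 0], 0],
])

```text
t: 19.68
position: [461.9, 417.2, 25.1]
eef_rot: [[-0.092, 0.996, 0.0], [0.996, 0.092, 0.0], [0.0, 0.0, -1.0]]
contact_force: [-0.6, 3.8, 4.6]
gripper_width: -0.003
```

arm_command([
  [[0.02, -0.25, -0.1], [0, 0, 0], 0],
  [[0.05, -0.5, -0.2], [0, 0, 0], 0],
  [[0.07, -0.8, -0.3], [0, 0, 0], 0],
  [[0.1, -1, -0.3], [0, 0, 0], 0],
  [[0.12, -1.3, -0.4], [0, 0, 0], 0],
  [[0.15, -1.5, -0.5], [0, 0, 0], 0],
  [[0.17, -1.8, -0.6], [0, 0, 0], 0],
  [[0.2, -2, -0.7], [0, 0, 0], 0],
  [[0.2, -2, -0.7], [0, 0, 0], 0],
  [[0.2, -2, -0.7], [0, 0, 0], 0],
])

```text
t: 20.52
position: [462.0, 415.0, 24.2]
eef_rot: [[-0.092, 0.996, -0.0], [0.996, 0.092, -0.0], [-0.0, -0.0, -1.0]]
contact_force: [-0.0, 4.5, 0.9]
gripper_width: -0.004
```

arm_command([
  [[0.02, -0.25, -0.1], [0, 0, 0], 0],
  [[0.05, -0.5, -0.2], [0, 0, 0], 0],
  [[0.07, -0.8, -0.3], [0, 0, 0], 0],
  [[0.1, -1, -0.3], [0, 0, 0], 0],
  [[0.12, -1.3, -0.4], [0, 0, 0], 0],
  [[0.15, -1.5, -0.5], [0, 0, 0], 0],
  [[0.17, -1.8, -0.5], [0, 0, 0], 0],
  [[0.2, -2, -0.5], [0, 0, 0], 0],
  [[0.2, -2, -0.5], [0, 0, 0], 0],
  [[0.2, -2, -0.5], [0, 0, 0], 0],
])

```text
t: 21.35
position: [462.2, 412.8, 23.8]
eef_rot: [[-0.092, 0.996, -0.0], [0.996, 0.092, -0.0], [-0.0, -0.0, -1.0]]
contact_force: [0.1, 0.6, -0.9]
gripper_width: -0.004
```

arm_command([
  [[0.02, -0.25, 0], [0, 0, 0], 0],
  [[0.05, -0.5, 0], [0, 0, 0], 0],
  [[0.07, -0.8, 0], [0, 0, 0], 0],
  [[0.1, -1, 0], [0, 0, 0], 0],
  [[0.12, -1.2, 0], [0, 0, 0], 0],
  [[0.15, -1.4, 0], [0, 0, 0], 0],
  [[0.17, -1.5, 0], [0, 0, 0], 0],
  [[0.17, -1.5, 0], [0, 0, 0], 0],
  [[0.17, -1.5, 0], [0, 0, 0], 0],
  [[0.17, -1.5, 0], [0, 0, 0], 0],
])

```text
t: 22.18
position: [462.5, 411.6, 23.8]
eef_rot: [[-0.092, 0.996, 0.0], [0.996, 0.092, 0.0], [0.0, 0.0, -1.0]]
contact_force: [-0.5, 2.7, -1.9]
gripper_width: -0.002
```

The force rose to 4.5 N, dropped to 0.6 N and then built again, which looks like a click. I'll check it in a picture.

```bash
python3 - <<'E'
from h import *
np.set_printoptions(precision=2,suppress=True)
for n in('scene',): snap(n,n[0]+'14')
s=ctrl.get_state();print(s['t'],s['position'],s['contact_force'],s['ft_torque'])
cv2.imwrite('pics/s14c.png',cv2.convertScaleAbs(cv2.resize(cv2.imread('pics/s14.png')[230:345,65:195],None,fx=5,fy=5,interpolation=cv2.INTER_CUBIC),alpha=1.2))
E
```

```text
22.2333 [462.45 411.61  23.83] [-0.81  2.32 -0.51] [ 0.43  0.04 -0.03]
```

View pics/s14c.png

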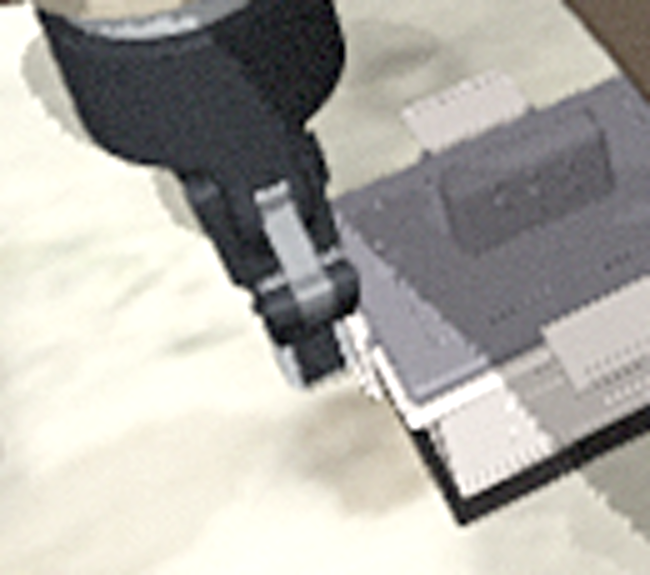

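arm_command([
  [[-0.5, 6, 0], [0, 0, 0], 0],
  [[-1, 15, 5], [0, 0, 0], 0],
  [[-1, 18, 35], [0, 0, 0], 0],
  [[-1, 18, 72], [0, 0, 0], 0],
  [[0, 0, 106], [0, 0, 0], 0],
  [[3, -40, 110], [0, 0, 0], 0],
  [[7, -80, 110], [0, 0, 0], 0],
  [[11, -120, 110], [0, 0, 0], 0],
  [[14, -155, 110], [0, 0, 0], 0],
  [[15.5, -176.8, 105], [0, 0, 0], 0],
])

```text
t: 23.07
position: [478.5, 232.7, 130.2]
eef_rot: [[-0.091, 0.996, 0.002], [0.996, 0.091, 0.0], [-0.0, 0.002, -1.0]]
contact_force: [1.1, 0.7, 0.4]
gripper_width: -0.001
```

```bash
python3 - <<'E'
from h import *
np.set_printoptions(precision=2,suppress=True)
for n in('scene','wrist'): snap(n,n[0]+'15')
s=ctrl.get_state();print(s['t'],s['position'],s['contact_force'],s['ft_torque'])
cv2.imwrite('pics/s15c.png',cv2.convertScaleAbs(cv2.resize(cv2.imread('pics/s15.png')[230:345,95:245],None,fx=5,fy=5,interpolation=cv2.INTER_CUBIC),alpha=1.1))
E
```

```text
23.1667 [478.19 232.45 129.1 ] [-0.36  0.36 -0.63] [-0.03 -0.04  0.05]
```

View pics/s15c.png

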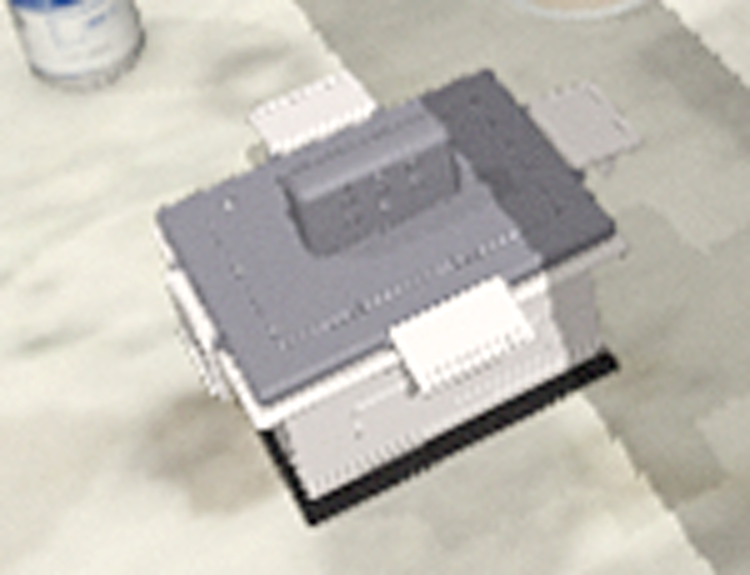

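View pics/w15.png

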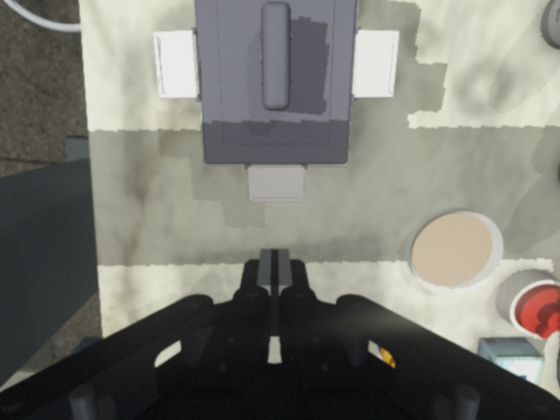

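arm_command([
  [[0, 0, -25], [0, 0, 0], 0],
  [[0, 0, -50], [0, 0, 0], 0],
  [[0, 0, -68], [0, 0, 0], 0],
  [[0, 0, -78], [0, 0, 0], 0],
  [[0, 0, -85], [0, 0, 0], 0],
  [[0, 0.5, -90], [0, 0, 0], 0],
  [[-0.2, 2.1, -94.2], [0, 0, 0], 0],
  [[-0.3, 3.8, -97.1], [0, 0, 0], 0],
  [[-0.5, 6, -99.8], [0, 0, 0], 0],
  [[-0.7, 7.6, -101.4], [0, 0, 0], 0],
])

```text
t: 24.0
position: [477.6, 242.7, 27.8]
eef_rot: [[-0.092, 0.996, 0.001], [0.996, 0.092, 0.0], [0.0, 0.001, -1.0]]
contact_force: [-0.2, -2.6, 4.7]
gripper_width: -0.002
```

arm_command([
  [[0, 0.5, -0.4], [0, 0, 0], 0],
  [[-0.1, 1, -0.8], [0, 0, 0], 0],
  [[-0.1, 1.5, -1.2], [0, 0, 0], 0],
  [[-0.2, 2, -1.5], [0, 0, 0], 0],
  [[-0.2, 2.4, -1.8], [0, 0, 0], 0],
  [[-0.3, 2.8, -2.1], [0, 0, 0], 0],
  [[-0.3, 3.2, -2.4], [0, 0, 0], 0],
  [[-0.3, 3.6, -2.6], [0, 0, 0], 0],
  [[-0.3, 4, -2.8], [0, 0, 0], 0],
  [[-0.3, 4, -2.8], [0, 0, 0], 0],
])

```text
t: 24.83
position: [477.0, 246.4, 24.6]
eef_rot: [[-0.092, 0.996, 0.0], [0.996, 0.092, 0.0], [0.0, 0.0, -1.0]]
contact_force: [0.0, -3.0, 3.7]
gripper_width: -0.003
```

```bash
python3 - <<'E'
from h import *
np.set_printoptions(precision=2,suppress=True)
for n in('scene','wrist'): snap(n,n[0]+'16')
s=ctrl.get_state();print(s['t'],s['position'],s['contact_force'],s['ft_torque'])
a=cv2.resize(cv2.imread('pics/s16.png')[220:320,150:280],None,fx=3,fy=3,interpolation=cv2.INTER_CUBIC)
b=cv2.resize(cv2.imread('pics/w16.png')[130:290,180:380],None,fx=2,fy=2)
h=min(a.shape[0],b.shape[0]);cv2.imwrite('pics/c16.png',np.hstack([a[:h],b[:h]]))
E
```

```text
24.9333 [476.98 246.38  24.63] [ 1.43 -2.64  2.69] [-0.37 -0.11  0.  ]
```

View pics/c16.png

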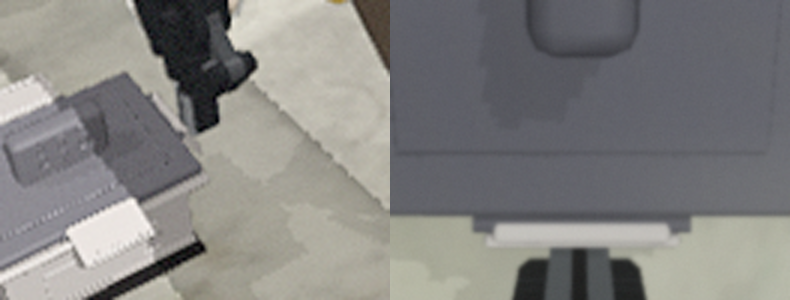

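The -y flap is folding, with the leaf bearing on the fingers at about 3 N. I'll keep pressing.

arm_command([
  [[0, 0.25, -0.1], [0, 0, 0], 0],
  [[0, 0.5, -0.2], [0, 0, 0], 0],
  [[-0.1, 0.8, -0.3], [0, 0, 0], 0],
  [[-0.1, 1, -0.3], [0, 0, 0], 0],
  [[-0.1, 1.3, -0.4], [0, 0, 0], 0],
  [[-0.1, 1.5, -0.5], [0, 0, 0], 0],
  [[-0.2, 1.8, -0.6], [0, 0, 0], 0],
  [[-0.2, 2, -0.7], [0, 0, 0], 0],
  [[-0.2, 2, -0.7], [0, 0, 0], 0],
  [[-0.2, 2, -0.7], [0, 0, 0], 0],
])

```text
t: 25.77
position: [476.6, 248.4, 23.8]
eef_rot: [[-0.092, 0.996, -0.0], [0.996, 0.092, -0.0], [-0.0, -0.0, -1.0]]
contact_force: [0.9, -3.4, -0.2]
gripper_width: -0.002
```

arm_command([
  [[0, 0.25, -0.1], [0, 0, 0], 0],
  [[0, 0.5, -0.1], [0, 0, 0], 0],
  [[-0.1, 0.8, -0.2], [0, 0, 0], 0],
  [[-0.1, 1, -0.2], [0, 0, 0], 0],
  [[-0.1, 1.3, -0.2], [0, 0, 0], 0],
  [[-0.1, 1.5, -0.3], [0, 0, 0], 0],
  [[-0.2, 1.8, -0.3], [0, 0, 0], 0],
  [[-0.2, 2, -0.3], [0, 0, 0], 0],
  [[-0.2, 2, -0.3], [0, 0, 0], 0],
  [[-0.2, 2, -0.3], [0, 0, 0], 0],
])

```text
t: 26.6
position: [476.5, 250.4, 23.6]
eef_rot: [[-0.092, 0.996, 0.0], [0.996, 0.092, 0.0], [0.0, 0.0, -1.0]]
contact_force: [0.2, -1.1, -0.6]
gripper_width: 0.003
```

arm_command([
  [[0, 0.25, 0], [0, 0, 0], 0],
  [[0, 0.5, 0], [0, 0, 0], 0],
  [[-0.1, 0.8, 0], [0, 0, 0], 0],
  [[-0.1, 1, 0], [0, 0, 0], 0],
  [[-0.1, 1.3, 0], [0, 0, 0], 0],
  [[-0.1, 1.5, 0], [0, 0, 0], 0],
  [[-0.2, 1.8, 0], [0, 0, 0], 0],
  [[-0.2, 1.8, 0], [0, 0, 0], 0],
  [[-0.2, 1.8, 0], [0, 0, 0], 0],
  [[-0.2, 1.8, 0], [0, 0, 0], 0],
])

```text
t: 27.43
position: [476.3, 252.1, 23.6]
eef_rot: [[-0.092, 0.996, -0.0], [0.996, 0.092, -0.0], [-0.0, -0.0, -1.0]]
contact_force: [0.5, -3.0, -2.3]
gripper_width: -0.004
```

arm_command([
  [[0.5, -6, 0], [0, 0, 0], 0],
  [[1, -15, 5], [0, 0, 0], 0],
  [[1, -18, 40], [0, 0, 0], 0],
  [[1, -18, 78], [0, 0, 0.1], 0],
  [[15, 0, 104], [0, 0, 0.22], 0],
  [[35, 25, 108], [0, 0, 0.34], 0],
  [[50, 50, 108], [0, 0, 0.46], 0],
  [[65, 70, 108], [0, 0, 0.58], 0],
  [[73, 82, 108], [0, 0, 0.7], 0],
  [[76, 86.8, 108], [0, 0, 0.82], 0],
])

```text
t: 28.27
position: [553.5, 340.0, 132.0]
eef_rot: [[-0.795, 0.607, 0.001], [0.607, 0.795, 0.001], [-0.0, 0.001, -1.0]]
contact_force: [0.0, 0.4, -0.8]
gripper_width: -0.002
```

arm_command([
  [[0, 0, 0], [0, 0, 0.12], 0],
  [[0, 0, 0], [0, 0, 0.24], 0],
  [[0, 0, 0], [0, 0, 0.36], 0],
  [[0, 0, -5], [0, 0, 0.48], 0],
  [[0, 0, -15], [0, 0, 0.6], 0],
  [[0, 0, -25], [0, 0, 0.7], 0],
  [[0, 0, -40], [0, 0, 0.747], 0],
  [[0, 0, -50], [0, 0, 0.747], 0],
  [[0, 0, -58], [0, 0, 0.747], 0],
  [[0, 0, -62], [0, 0, 0.747], 0],
])

```text
t: 29.1
position: [552.2, 338.5, 68.8]
eef_rot: [[-0.996, -0.086, -0.001], [-0.086, 0.996, -0.0], [0.001, -0.0, -1.0]]
contact_force: [0.6, 0.5, 0.4]
gripper_width: 0.0
```

```bash
python3 - <<'E'
from h import *
np.set_printoptions(precision=2,suppress=True)
for n in('scene','wrist'): snap(n,n[0]+'17')
s=ctrl.get_state();print(s['t'],s['position'],s['contact_force'],s['eef_rot'])
cv2.imwrite('pics/s17c.png',cv2.resize(cv2.imread('pics/s17.png')[170:345,75:275],None,fx=3.4,fy=3.4,interpolation=cv2.INTER_CUBIC))
E
```

```text
29.2 [552.23 338.71  69.21] [-0.35 -0.11  0.37] [[-1.   -0.09 -0.  ]
 [-0.09  1.   -0.  ]
 [ 0.   -0.   -1.  ]]
```

View pics/s17c.png

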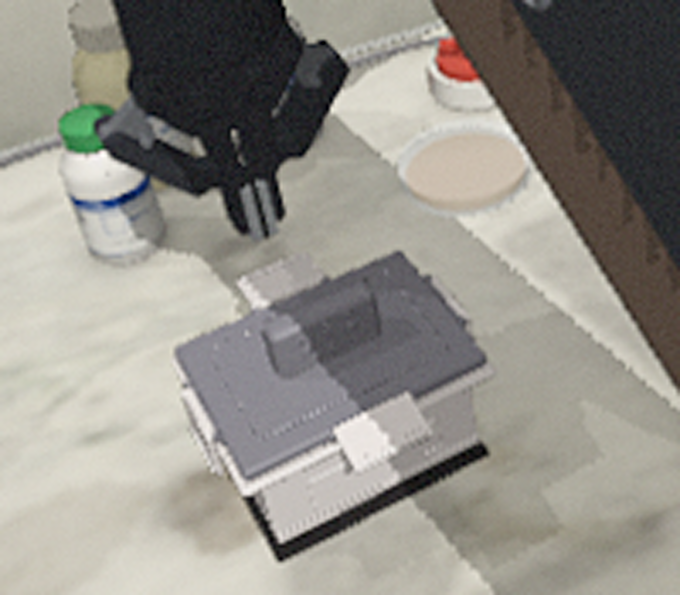

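View pics/w17.png

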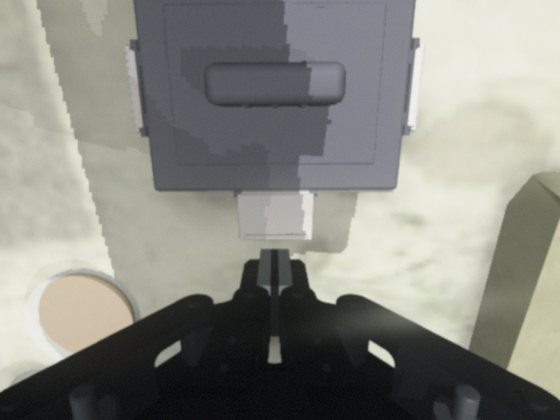

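Both y flaps are closed and the fingers stand over the outer end of the +x flap. I'll fold it now.

arm_command([
  [[0, 0, -10], [0, 0, 0], 0],
  [[0, 0, -20], [0, 0, 0], 0],
  [[0, 0, -26], [0, 0, 0], 0],
  [[-0.5, 0, -30.6], [0, 0, 0], 0],
  [[-2.1, -0.2, -35], [0, 0, 0], 0],
  [[-3.8, -0.3, -38], [0, 0, 0], 0],
  [[-6, -0.5, -40.6], [0, 0, 0], 0],
  [[-7.6, -0.7, -42.2], [0, 0, 0], 0],
  [[-9, -0.8, -43.4], [0, 0, 0], 0],
  [[-10.2, -0.9, -44.2], [0, 0, 0], 0],
])

```text
t: 30.03
position: [542.8, 338.3, 26.1]
eef_rot: [[-0.996, -0.088, 0.002], [-0.088, 0.996, 0.001], [-0.002, 0.001, -1.0]]
contact_force: [3.2, -0.6, 4.3]
gripper_width: 0.005
```

arm_command([
  [[-0.25, 0, -0.1], [0, 0, 0], 0],
  [[-0.5, 0, -0.2], [0, 0, 0], 0],
  [[-0.8, -0.1, -0.3], [0, 0, 0], 0],
  [[-1, -0.1, -0.4], [0, 0, 0], 0],
  [[-1.3, -0.1, -0.6], [0, 0, 0], 0],
  [[-1.5, -0.1, -0.7], [0, 0, 0], 0],
  [[-1.8, -0.2, -0.8], [0, 0, 0], 0],
  [[-2, -0.2, -0.9], [0, 0, 0], 0],
  [[-2, -0.2, -0.9], [0, 0, 0], 0],
  [[-2, -0.2, -0.9], [0, 0, 0], 0],
])

```text
t: 30.87
position: [539.9, 337.8, 24.3]
eef_rot: [[-0.996, -0.088, -0.001], [-0.088, 0.996, -0.0], [0.001, -0.0, -1.0]]
contact_force: [1.2, 0.8, 0.6]
gripper_width: -0.002
```

arm_command([
  [[-0.25, 0, -0.1], [0, 0, 0], 0],
  [[-0.5, 0, -0.2], [0, 0, 0], 0],
  [[-0.8, -0.1, -0.3], [0, 0, 0], 0],
  [[-1, -0.1, -0.4], [0, 0, 0], 0],
  [[-1.3, -0.1, -0.5], [0, 0, 0], 0],
  [[-1.5, -0.1, -0.6], [0, 0, 0], 0],
  [[-1.8, -0.2, -0.6], [0, 0, 0], 0],
  [[-2, -0.2, -0.7], [0, 0, 0], 0],
  [[-2, -0.2, -0.7], [0, 0, 0], 0],
  [[-2, -0.2, -0.7], [0, 0, 0], 0],
])

```text
t: 31.7
position: [537.9, 337.6, 23.7]
eef_rot: [[-0.996, -0.088, -0.0], [-0.088, 0.996, -0.0], [0.0, -0.0, -1.0]]
contact_force: [0.4, 0.4, -1.2]
gripper_width: -0.001
```

arm_command([
  [[-0.25, 0, -0.1], [0, 0, 0], 0],
  [[-0.5, 0, -0.1], [0, 0, 0], 0],
  [[-0.8, -0.1, -0.1], [0, 0, 0], 0],
  [[-1, -0.1, -0.2], [0, 0, 0], 0],
  [[-1.3, -0.1, -0.2], [0, 0, 0], 0],
  [[-1.5, -0.1, -0.2], [0, 0, 0], 0],
  [[-1.8, -0.2, -0.2], [0, 0, 0], 0],
  [[-2, -0.2, -0.2], [0, 0, 0], 0],
  [[-2, -0.2, -0.2], [0, 0, 0], 0],
  [[-2, -0.2, -0.2], [0, 0, 0], 0],
])

```text
t: 32.53
position: [536.2, 337.5, 23.6]
eef_rot: [[-0.996, -0.088, 0.0], [-0.088, 0.996, 0.0], [-0.0, 0.0, -1.0]]
contact_force: [2.0, 0.8, -1.6]
gripper_width: -0.007
```

```bash
python3 - <<'E'
from h import *
np.set_printoptions(precision=2,suppress=True)
for n in('scene','wrist'): snap(n,n[0]+'18')
s=ctrl.get_state();print(s['t'],s['position'],s['contact_force'],s['ft_torque'])
a=cv2.resize(cv2.imread('pics/s18.png')[220:320,110:240],None,fx=3,fy=3,interpolation=cv2.INTER_CUBIC)
b=cv2.resize(cv2.imread('pics/w18.png')[130:290,180:380],None,fx=2,fy=2)
h=min(a.shape[0],b.shape[0]);cv2.imwrite('pics/c18.png',np.hstack([a[:h],b[:h]]))
E
```

```text
32.6333 [536.21 337.45  23.6 ] [ 3.49 -0.74 -0.59] [ 0.07 -0.42  0.06]
```

View pics/c18.png

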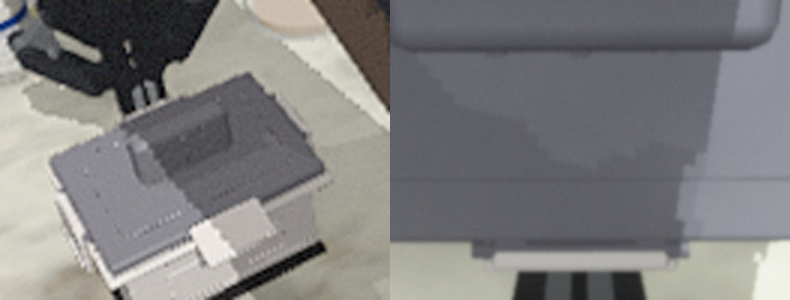

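arm_command([
  [[6, 0.5, 0], [0, 0, 0], 0],
  [[15, 1, 5], [0, 0, 0], 0],
  [[18, 1.5, 40], [0, 0, 0], 0],
  [[18, 1.5, 78], [0, 0, 0], 0],
  [[0, 0, 102], [0, 0, 0], 0],
  [[-38, -3, 106], [0, 0, 0], 0],
  [[-76, -6, 106], [0, 0, 0], 0],
  [[-113, -10, 106], [0, 0, 0], 0],
  [[-138, -12, 104], [0, 0, 0], 0],
  [[-149.7, -13.1, 95], [0, 0, 0], 0],
])

```text
t: 33.47
position: [384.4, 324.3, 120.3]
eef_rot: [[-0.996, -0.089, 0.001], [-0.089, 0.996, 0.001], [-0.001, 0.001, -1.0]]
contact_force: [0.5, 1.0, 0.3]
gripper_width: -0.001
```

```bash
python3 - <<'E'
from h import *
np.set_printoptions(precision=2,suppress=True)
for n in('scene','wrist','top'): snap(n,n[0]+'19')
s=ctrl.get_state();print(s['t'],s['position'],s['contact_force'],s['ft_torque'])
a=cv2.resize(cv2.imread('pics/s19.png')[220:340,90:250],None,fx=2.5,fy=2.5,interpolation=cv2.INTER_CUBIC)
b=cv2.resize(cv2.imread('pics/t19.png')[200:300,110:240],None,fx=3,fy=3,interpolation=cv2.INTER_CUBIC)
h=min(a.shape[0],b.shape[0]);cv2.imwrite('pics/c19.png',np.hstack([a[:h],b[:h]]))
E
```

```text
33.6167 [386.69 324.67 119.13] [0.8  0.97 0.3 ] [ 0.01  0.01 -0.04]
```

View pics/c19.png

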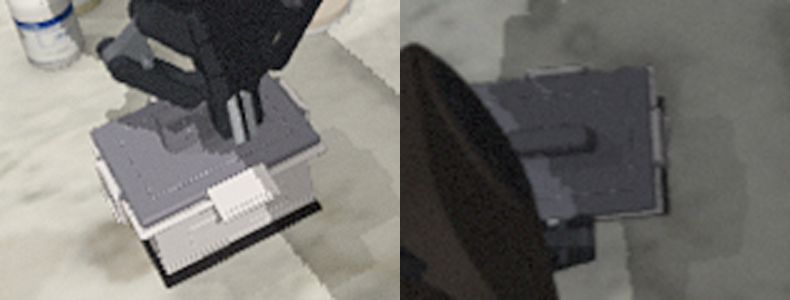

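View pics/w19.png

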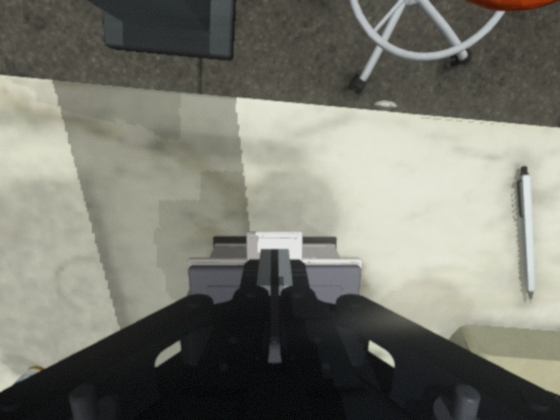

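The +x flap stays down: only a thin sliver shows at the edge in the top view. Now the -x flap.

arm_command([
  [[0, 0, -22], [0, 0, 0], 0],
  [[0, 0, -45], [0, 0, 0], 0],
  [[0, 0, -60], [0, 0, 0], 0],
  [[0, 0, -69], [0, 0, 0], 0],
  [[0, 0, -75], [0, 0, 0], 0],
  [[0.5, 0, -79.6], [0, 0, 0], 0],
  [[2.1, 0.2, -84], [0, 0, 0], 0],
  [[3.8, 0.3, -87], [0, 0, 0], 0],
  [[6, 0.5, -89.7], [0, 0, 0], 0],
  [[7.6, 0.7, -91.3], [0, 0, 0], 0],
])

```text
t: 34.45
position: [394.5, 325.2, 27.5]
eef_rot: [[-0.996, -0.088, 0.0], [-0.088, 0.996, 0.0], [-0.0, 0.0, -1.0]]
contact_force: [-1.9, -0.2, 4.7]
gripper_width: 0.002
```

arm_command([
  [[0.3, 0, -0.3], [0, 0, 0], 0],
  [[0.6, 0, -0.6], [0, 0, 0], 0],
  [[0.9, 0.1, -0.9], [0, 0, 0], 0],
  [[1.2, 0.1, -1.1], [0, 0, 0], 0],
  [[1.6, 0.1, -1.3], [0, 0, 0], 0],
  [[2, 0.2, -1.6], [0, 0, 0], 0],
  [[2.3, 0.2, -1.8], [0, 0, 0], 0],
  [[2.6, 0.2, -2], [0, 0, 0], 0],
  [[2.6, 0.2, -2], [0, 0, 0], 0],
  [[2.6, 0.2, -2], [0, 0, 0], 0],
])

```text
t: 35.28
position: [396.6, 325.3, 25.3]
eef_rot: [[-0.996, -0.088, -0.0], [-0.088, 0.996, 0.0], [0.0, 0.0, -1.0]]
contact_force: [-2.2, -0.1, 3.6]
gripper_width: -0.002
```

arm_command([
  [[0.25, 0, -0.1], [0, 0, 0], 0],
  [[0.5, 0, -0.2], [0, 0, 0], 0],
  [[0.8, 0.1, -0.3], [0, 0, 0], 0],
  [[1, 0.1, -0.4], [0, 0, 0], 0],
  [[1.3, 0.1, -0.5], [0, 0, 0], 0],
  [[1.5, 0.1, -0.6], [0, 0, 0], 0],
  [[1.8, 0.2, -0.8], [0, 0, 0], 0],
  [[2, 0.2, -0.9], [0, 0, 0], 0],
  [[2, 0.2, -0.9], [0, 0, 0], 0],
  [[2, 0.2, -0.9], [0, 0, 0], 0],
])

```text
t: 36.12
position: [398.6, 325.4, 24.4]
eef_rot: [[-0.996, -0.088, -0.0], [-0.088, 0.996, -0.0], [0.0, -0.0, -1.0]]
contact_force: [-3.4, 0.3, 3.1]
gripper_width: 0.004
```

arm_command([
  [[0.25, 0, -0.1], [0, 0, 0], 0],
  [[0.5, 0, -0.2], [0, 0, 0], 0],
  [[0.8, 0.1, -0.3], [0, 0, 0], 0],
  [[1, 0.1, -0.3], [0, 0, 0], 0],
  [[1.3, 0.1, -0.4], [0, 0, 0], 0],
  [[1.5, 0.1, -0.5], [0, 0, 0], 0],
  [[1.8, 0.2, -0.5], [0, 0, 0], 0],
  [[2, 0.2, -0.6], [0, 0, 0], 0],
  [[2, 0.2, -0.6], [0, 0, 0], 0],
  [[2, 0.2, -0.6], [0, 0, 0], 0],
])

```text
t: 36.95
position: [400.6, 325.6, 23.7]
eef_rot: [[-0.996, -0.088, -0.0], [-0.088, 0.996, -0.0], [0.0, -0.0, -1.0]]
contact_force: [-4.1, 1.5, -0.4]
gripper_width: -0.001
```

arm_command([
  [[0.25, 0, 0], [0, 0, 0], 0],
  [[0.5, 0, 0], [0, 0, 0], 0],
  [[0.8, 0.1, -0.1], [0, 0, 0], 0],
  [[1, 0.1, -0.1], [0, 0, 0], 0],
  [[1.3, 0.1, -0.1], [0, 0, 0], 0],
  [[1.5, 0.1, -0.2], [0, 0, 0], 0],
  [[1.8, 0.2, -0.2], [0, 0, 0], 0],
  [[2, 0.2, -0.2], [0, 0, 0], 0],
  [[2, 0.2, -0.2], [0, 0, 0], 0],
  [[2, 0.2, -0.2], [0, 0, 0], 0],
])

```text
t: 37.78
position: [403.1, 326.1, 23.8]
eef_rot: [[-0.996, -0.088, 0.001], [-0.088, 0.996, 0.001], [-0.001, 0.001, -1.0]]
contact_force: [-1.8, 0.6, -1.2]
gripper_width: 0.0
```

arm_command([
  [[0.25, 0, 0], [0, 0, 0], 0],
  [[0.5, 0, 0], [0, 0, 0], 0],
  [[0.8, 0.1, 0], [0, 0, 0], 0],
  [[1, 0.1, 0], [0, 0, 0], 0],
  [[1.3, 0.1, 0], [0, 0, 0], 0],
  [[1.5, 0.1, 0], [0, 0, 0], 0],
  [[1.7, 0.2, 0], [0, 0, 0], 0],
  [[1.7, 0.2, 0], [0, 0, 0], 0],
  [[1.7, 0.2, 0], [0, 0, 0], 0],
  [[1.7, 0.2, 0], [0, 0, 0], 0],
])

```text
t: 38.62
position: [404.3, 326.1, 23.6]
eef_rot: [[-0.996, -0.088, -0.0], [-0.088, 0.996, 0.0], [0.0, 0.0, -1.0]]
contact_force: [-3.8, -0.2, 2.7]
gripper_width: -0.002
```

arm_command([
  [[-6, -0.5, 0], [0, 0, 0], 0],
  [[-15, -1, 5], [0, 0, 0], 0],
  [[-18, -1.5, 40], [0, 0, 0], 0],
  [[-18, -1.5, 78], [0, 0, 0], 0],
  [[0, 0, 112], [0, 0, 0], 0],
  [[30, 3, 140], [0, 0, 0], 0],
  [[62, 6, 165], [0, 0, 0], 0],
  [[95, 9, 177], [0, 0, 0], 0],
  [[118, 11, 177], [0, 0, 0], 0],
  [[126, 11, 177], [0, 0, 0], 0],
])

```text
t: 39.45
position: [532.8, 337.2, 201.5]
eef_rot: [[-0.996, -0.087, 0.003], [-0.087, 0.996, 0.001], [-0.003, 0.001, -1.0]]
contact_force: [-1.2, 0.5, -0.7]
gripper_width: 0.007
```

```bash
python3 - <<'E'
from h import *
np.set_printoptions(precision=2,suppress=True)
for n in('scene','wrist','top'): snap(n,n[0]+'20')
s=ctrl.get_state();print(s['t'],s['position'],s['contact_force'],s['ft_torque'])
cv2.imwrite('pics/s20c.png',cv2.convertScaleAbs(cv2.resize(cv2.imread('pics/s20.png')[230:345,95:245],None,fx=5,fy=5,interpolation=cv2.INTER_CUBIC),alpha=1.1))
cv2.imwrite('pics/w20c.png',cv2.convertScaleAbs(cv2.resize(cv2.imread('pics/w20.png')[0:260,150:420],None,fx=2.3,fy=2.3,interpolation=cv2.INTER_CUBIC),alpha=1.1))
E
```

```text
39.6 [529.26 336.79 199.82] [0.42 0.79 0.84] [-0.02  0.07  0.  ]
```

View pics/s20c.png

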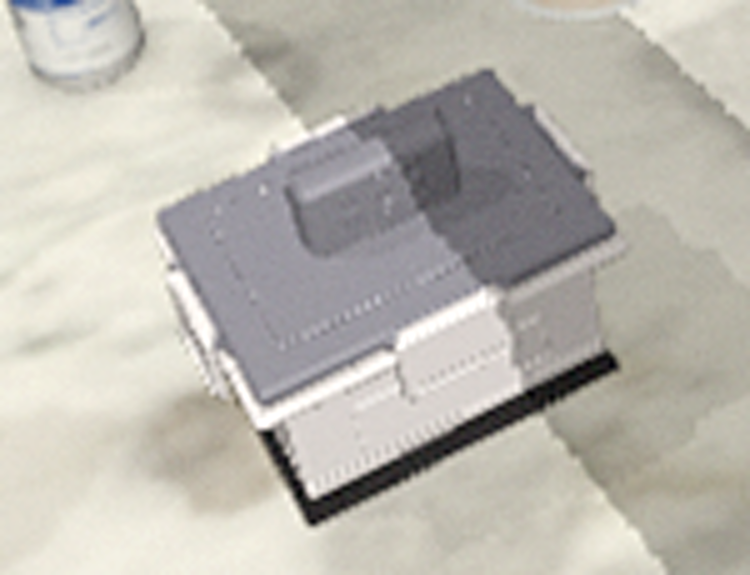

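View pics/w20c.png

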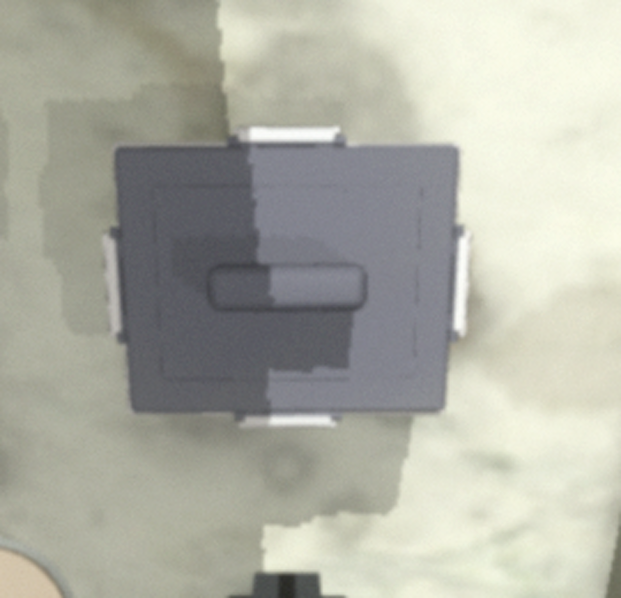

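View pics/t20.png

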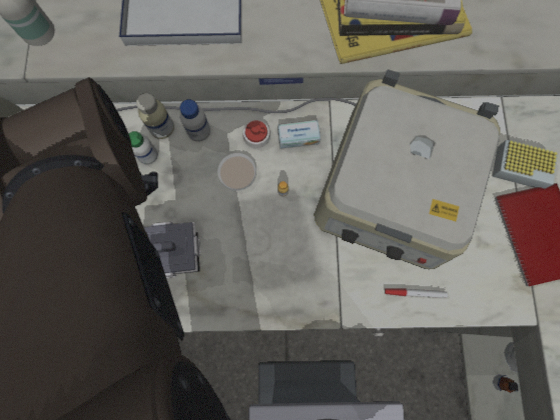

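All four leaves stay folded: only thin, even slivers show on each side at w20c, and the spring would throw any unclipped leaf out. The lid looks square and level. The petri dish (238,171), bottle (283,186) and marker (415,294) are where they were in the first top view. Before handing in I'll check the bystanders numerically.

```bash
python3 - <<'E'
from h import *
a=cv2.imread('pics/top0.png',0).astype(np.float32);b=cv2.imread('pics/t20.png',0).astype(np.float32)
for n,(x0,y0,x1,y1) in dict(petri=(212,148,264,196),bottle=(270,170,297,200),marker=(375,280,460,305)).items():
    print(n,cv2.phaseCorrelate(a[y0:y1,x0:x1],b[y0:y1,x0:x1]))
W=[None]*4
# w20 plate corners, order (+x+y),(+x-y),(-x-y),(-x+y): image up=-x, right=+y
W=[np.array(q)/2.3+[150,0] for q in((444,411),(134,411),(115,147),(459,147))]
print(*fit(50,64,[('w20',W)],[470,332,.09,78]))
s=ctrl.get_state();print(s['t'],s['contact_force'],s['joint_velocities'].round(4))
print(ctrl.close_job())
E
```

```text
petri ((-0.034871200289963156, 0.07663618180400888), 0.5786094867888792)
bottle ((0.6609021070493739, -0.2061265585169174), 0.9845157979447164)
marker ((0.05694177772928555, 0.4857725071290506), 0.927341118282742)
[4.69022885e+02 3.32492181e+02 9.07547296e-02 7.61114125e+01] [-0.03658606 -0.21711546 -0.61429219  0.21202405  0.53035643  0.24914255
  0.06056025 -0.24444302]
39.6 [0.41673779 0.78701249 0.84175204] [ 0.0111 -0.0142  0.0189  0.0022 -0.0006  0.0004]
the job is handed in; nothing more can be done
None
```

The lid is on the sample box with all four flaps pressed in, in the order +y, -y, +x, -x. I handed the job in at 39.6 s of the 72 s allowed.

**What the last checks showed:**
- **Flaps:** the last pictures show all four leaves folded flat and staying down after release, although their springs push them out. On +y, -y and -x the force fell and then built again, as a click would. On +x it fell early, from 3.2 to 0.4 N, so that click is less clear. The highest sideways press I read was about 4.5 N, against the 15 N limit. I only get a reading at the end of each move, so brief peaks between readings are not ruled out.
- **Lid:** it looks level and square. It stopped firmly at about the rim height worked out from the arm's own travel. Its centre was within about 1.5 mm of the box's in the last picture, and 0.3 mm earlier.
- **Bystanders:** the petri dish, bottle and marker show no shift beyond picture noise (under 0.7 pixel, about 1.5 mm).

**What went wrong or disagreed:**
- **Fingertip position:** with the jaws shut, the real fingertips end about 33 mm behind the reported tool point. The first grasp therefore closed above the grip bar without touching anything.
- **Hard touch:** measuring that offset by touching the bar top gave 85 N at the wrist, well above what I intended but under the 120 N limit. The lid did not shift visibly.
- **Camera heights:** height estimates from the camera images differed by a few mm (rim about 66 to 73 mm). I relied on the arm's travel and the feel of contact instead.

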